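Unlock a control enclosure with the square key and hold its cover open

TASK

Take the T-handled square key out of its bench block, use it to turn the lock on the control enclosure a quarter turn anticlockwise to its stop, and stand the key back in its hole. Then lift the cover by its bow handle and hold it open at 60 degrees so that I can measure on the boards inside; it has no stay and falls shut, so finish while still holding the handle. Leave the other things on the bench where they are.

Things in the scene. Friction and masses are not known exactly. Their poses are not given: they have to be found in the camera images.
- enclosure: grey sheet-metal control enclosure, 150 deep x 170 wide, 84 high with its cover shut, fixed to the bench. Origin under its centre on the bench; x points from its front (the side with the bow handle, towards the robot) to its back (the hinges), z up. It stands turned by up to 0.2 rad
- cover (a joint): angle of the enclosure's hinged cover in rad: 0 shut, growing as the front edge is lifted; 1.047 is 60 degrees, stop at 1.85. About 0.45 kg, no spring and no stay: it falls shut when let go. The hinge line runs along the enclosure's y, 79 behind the enclosure's origin and 66 above the bench
- cover_handle (a point): middle of the cover's bow handle, a round steel bar 12 thick, straight for 90 along the enclosure's y, in front of the cover; 40 from the bar's axis to the cover's front face behind it, open below and above. With the cover shut it lies 116 in front of the enclosure's origin (0.195 m from the hinge line) and 75 above the bench. The point turns with the cover
- cover_hinge (a point): middle of the cover's hinge line, 66 above the bench; its y axis is the hinge line. It turns with the cover
- lock (a joint): angle in rad of the quarter-turn cam lock in the cover: near 0 locked (cam hooked under a lip of the front wall, the cover cannot lift), grows anticlockwise seen from above, stop at 1.571 (unlocked); the cam is clear from about 1.07. Friction about 0.06 N m holds it where it is left
- lock_head (a point): top of the lock's square spindle, on its axis: 10 x 10 mm, 13 high over the round steel plate (34 across, 3 thick) on the cover's top, its uppermost 3 mm tapered to 5 x 5. 45 in front of the enclosure's origin and 100 above the bench with the cover shut. Its faces stand square to the point's x and y axes, which turn with the lock (at lock angle 0 they are parallel to the enclosure's)
- key: T-handled box key, 88 long, 0.14 kg, loose, in the block. Origin: middle of its underside, the mouth of a square socket 12 x 12, 16 deep (outside 18 x 18, faces square to key x, y); z up the 14 thick round stem. Black cross handle 64 along y, 16 along x, 66 to 88 above the origin. Seated on the spindle its origin is 13 below the spindle's top; about 0.22 rad of play before it turns the lock
- stand: pale wooden bench block 112 x 60 x 45, fixed; six short driver bits stand 14 proud of one end. Origin under its centre; x along its length towards the bits. It stands either to the left in front of the blue tool case or to the right of the enclosure
- stand_hole (a point): centre of the mouth of the key's square hole, at the other end of the block from the bits, 45 above the bench: 22 x 22 mm, 35 deep; sides parallel to the block's. The key stands with its underside 10 above the bench and its cross handle across the block
- bin: small red open parts bin with screws, 104 x 75 x 42, loose; bystander in the place where the block is not
- meter: hand multimeter lying on its back, 150 x 76 x 44, loose; bystander
- pliers: long-nosed pliers lying flat, 157 long, loose; bystander
- motor: small grey gear motor, 44 x 58 x 24, loose; bystander

How it is judged:
By the outcome, as a careful person would: the job done as asked, in the order asked, and still so for the second after the job is handed in, while the arm keeps its last pose, push and grip.
It also fails if it takes over 61 s, if anything falls off the work surface, if the arm or the gripper's body presses on something with over 40 N, if the wrist force passes 120 N, or if a joint passes its speed limit or range.

ROBOT

A 6-joint arm with a two-finger parallel gripper is mounted at the origin on a cart in front of the work surface, level with it; the furniture and walls round the work are solid. World frame = base frame: x ahead of the robot, y to its left, z up, the work surface at z = 0. Lengths are in m, angles in rad, forces in N, time in s.
With the tool pointing down it reaches from about 0.25 to 0.775 m from the base axis. Payload 4 kg.
Tool frame: the origin (TCP) lies at the centre of the arm's flange, where the gripper is bolted on; the fingertips stand 199 mm ahead of it and the grasp point (between the pads) lies 180 mm ahead of it (robot.tcp_to_tips is the z of the fingertips in the tool frame, in m); z points along the fingers, y is the line along which they close (so a half turn about z gives the same grasp; the last joint's range is limited). The gripper opens to 94 mm and grips with 3 to 60 N. Pads are 16 mm wide; open, the fingers measure 119 mm over their backs; the gripper's body (75 mm by 177 mm) begins 78 mm behind the grasp point.
Start: joints at [-1.218, 0.087, 1.371, -0, 1.684, -0.103], TCP at [0.242, -0.494, 0.405] pointing down, gripper open.
Joint ranges: [-3.1, 3.1], [-0.76, 2.03], [0.27, 2.55], [-1.08, 4.22], [0.17, 2.65], [-2.57, 2.57]. Speed limits (rad/s): [2.79, 2.79, 3.14, 3.14, 3.14, 3.14].

INTERFACE

Orientations are given as [roll, pitch, yaw] about the fixed x, y, z axes, in that order (R = Rz(yaw) Ry(pitch) Rx(roll)).
In Python, from bench import robot gives the robot as it stands.
- The arm moves only by the tool play_rows, never from a script. Its arguments are lists of equal length, an entry for each row: "translation": the shift along the tool's x, y, z scaled (see below), a list of three; "twist": the turn, a rotation vector about the tool's x, y, z scaled (see below), a list of three; "gripper": the opening, from -1 (shut) to 1 (fully open). A call has 1 to 8 rows; each row shifts and turns the commanded pose from where the row before left it, along the tool's axes as they then stand; what a row does not reach is not made up. The controller multiplies each number of a shift by 0.04 m and each number of a turn by 0.1 rad. A row lasts 1/10 s, in which the tool goes at most 50 mm and 8.59 degrees, less where a joint would pass 70% of its speed; a pose out of reach is approached as far as the arm can. A call with a number of a shift or a turn outside -1 to 1 is refused whole. A call with a gripper value outside its range is refused whole. The fingers move at their own pace and stop on an object; the grip force is fixed at half the most. Time passes only in rows, so rows that do not move let the fingers close. It gives the time, the measured TCP pose, the force, the opening and the grip force at its end, in the units of the state.
- robot.get_obs(): the state, without advancing time (a new reading comes with each control period).
- robot.snapshot(name): name is "scene" or "top"; returns the picture (420x560x3 uint8, red, green, blue); there is no depth.
- robot.camera_model(name): a dict with "camera_matrix" (3x3 intrinsics, pixels), "rvec" (rotation vector, rad) and "tvec" (3), from world to camera coordinates, as OpenCV has them. Camera axes: x right, y down, z forward; pixel columns grow to the right and rows downward; lengths in m; the calibration is good to about 2 mm. A picture is of the moment at which its call begins. camera_model takes no time and is no camera call.
- robot.close_job(): hands the job in; it is judged then, once.
Trained networks look in the newest picture that a camera, given by its name, has taken for a name from the list of things; names that differ only in an ending like _2 or _b are one class to them, and where a whole thing is asked for, a point or a joint stands for the part that bears it (a point fixed in the world has none). Each returns a list of dicts, best first, with "score" (0 to 1); they miss things now and then, are a little off and sometimes report something else, mostly with a low value. They report only what shows in the picture. A call takes as long as a camera call.
- robot.recognise(name, camera): "centre" ([x, y, z] in m, in world coordinates, good to about 4 mm: the middle of the surface that is visible of it).
- robot.spot_point(name, camera): "centre" ([x, y, z] in m, in world coordinates, good to about 4 mm: a listed point, or the origin of a listed thing).
The state is a dict: "time": time; "joint_positions": joint angles; "qvel": joint speeds; "joint_torque": joint torques, N m; "tool_pos": TCP position; "ee_rot": TCP orientation; "wrist_force": force on the tool from outside, world axes, zero at the start; "wrist_torque": the same for the moment, N m; "width": finger opening in m; "finger_force": force on a finger pad.
Only numpy, scipy, OpenCV 4.12 (cv2) and the standard library are available. Lean on these libraries where they do the work, as an engineer would, in place of code of your own. Each camera call takes 0.05 s, during which the arm holds its last target. There are 200 camera calls.

## Working session

There is one attempt and no reset: what is moved stays moved. The work goes in short steps, Python scripts to look and compute and a tool call to move; the robot and the scene stay as the last step left them, time stands still between calls to the robot, and variables do not carry over. Pictures are saved under pics/ and viewed, at most 10 in all, crops included, and the job is handed in when it is done.

Besides the shell and the picture viewer there is one more tool, called after "Emit:" as name(argument=value, ...) on one line, values as JSON. play_rows: Moves the arm, as the interface text tells. Its arguments: {"type":"object","properties":{"translation":{"type":"array","items":{"type":"array","items":{"type":"number","minimum":-1,"maximum":1}}},"twist":{"type":"array","items":{"type":"array","items":{"type":"number","minimum":-1,"maximum":1}}},"gripper":{"type":"array","items":{"type":"number"}}},"required":["translation","twist","gripper"]}

```bash
mkdir -p pics; ls
python3 - <<'E'
from bench import robot
import cv2,numpy as np
for c in("scene","top"):
    im=robot.snapshot(c); cv2.imwrite(f"pics/{c}0.png",im[:,:,::-1])
    for n in("enclosure","lock_head","cover_handle","cover_hinge","key","stand_hole","stand"):
        for r in robot.spot_point(n,c)[:2]: print(c,n,r["score"],np.round(r["centre"],4))
    m=robot.camera_model(c);print(np.round(m["camera_matrix"],1).tolist(),np.round(m["rvec"],3),np.round(m["tvec"],3))
o=robot.get_obs();print({k:np.round(v,3) for k,v in o.items()}); print(robot.tcp_to_tips)
E
```

```text
pics
scene enclosure 0.83 [5.718e-01 9.600e-03 5.000e-04]
scene lock_head 0.54 [0.3817 0.0325 0.002 ]
scene lock_head 0.37 [0.5218 0.002  0.1004]
scene cover_hinge 0.93 [0.6509 0.015  0.0684]
scene cover_hinge 0.22 [ 0.7411 -0.2217  0.0023]
scene key 0.6 [ 0.551  -0.218   0.0091]
scene stand_hole 0.67 [ 0.5561 -0.2154  0.0508]
scene stand 0.6 [ 0.5909 -0.2143  0.0017]
scene stand 0.47 [ 0.5536 -0.2166  0.0068]
[[509.5, 0.0, 284.2], [0.0, 509.5, 210.5], [0.0, 0.0, 1.0]] [ 2.13   0.416 -0.238] [-0.539 -0.024  1.473]
top enclosure 0.69 [ 0.5734  0.0074 -0.0017]
top enclosure 0.42 [0.4522 0.254  0.0019]
top lock_head 0.26 [ 0.5735  0.0079 -0.0006]
top cover_handle 0.9 [0.4513 0.0088 0.0765]
top cover_hinge 0.94 [0.6511 0.0105 0.0638]
top key 0.58 [ 0.5586 -0.218   0.0098]
top stand_hole 0.93 [ 0.5559 -0.2186  0.0472]
top stand 0.62 [ 0.5863 -0.2127  0.003 ]
[[524.5, 0.0, 287.8], [0.0, 524.5, 210.9], [0.0, 0.0, 1.0]] [ 2.143 -2.155  0.136] [0.037 0.577 1.229]
{'time': np.float64(0.8), 'joint_positions': array([-1.218,  0.087,  1.371, -0.   ,  1.684, -0.103]), 'qvel': array([-0.001,  0.   , -0.001, -0.002, -0.002, -0.001]), 'joint_torque': array([ 0.0000e+00, -3.3999e+01, -3.0258e+01,  7.2000e-02,  2.3000e-02,
        0.0000e+00]), 'tool_pos': array([ 0.242, -0.494,  0.405]), 'ee_rot': array([3.141, 0.   , 0.456]), 'wrist_force': array([ 0.098, -0.272,  0.169]), 'wrist_torque': array([-0.021, -0.036, -0.039]), 'finger_force': np.float64(0.0), 'width': np.float64(0.094)}
0.1992
```

View pics/scene0.png

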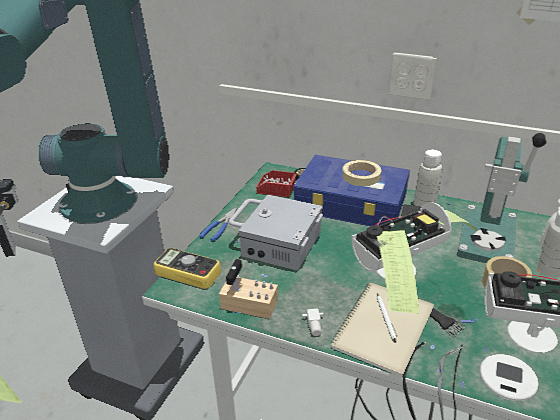

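View pics/top0.png

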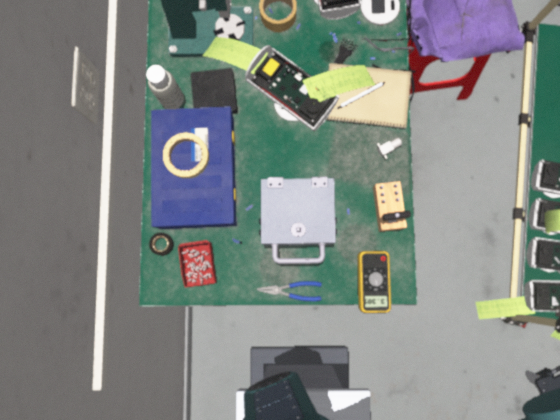

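The scene view shows the block to the right of the enclosure, with the key handle at (234,272). In the top view the lock is at (298,230), the bow bar at y≈261, and the key handle at (397,216). I'll take a close crop to get positions and yaws.

```bash
cat > h.py <<'E'
import numpy as np,cv2
from bench import robot
def cam(c):
    m=robot.camera_model(c); return np.array(m["camera_matrix"]),np.array(m["rvec"],float),np.array(m["tvec"],float)
def px(c,p):
    K,r,t=cam(c); return cv2.projectPoints(np.array(p,float).reshape(-1,3),r,t,K,None)[0].reshape(-1,2)
def ray(c,u,v,z):
    K,r,t=cam(c);R=cv2.Rodrigues(r)[0];d=R.T@np.linalg.inv(K)@[u,v,1];o=-R.T@t.ravel();return o+d*(z-o[2])/d[2]
def crop(c,x0,y0,w,h,f,name,im=None,pts=None):
    im=robot.snapshot(c) if im is None else im
    a=cv2.resize(im[y0:y0+h,x0:x0+w],None,fx=f,fy=f,interpolation=cv2.INTER_CUBIC)[:,:,::-1].copy()
    if pts is not None:
        for u,v in px(c,pts): cv2.circle(a,(int((u-x0+.5)*f),int((v-y0+.5)*f)),2,(255,0,255),-1)
    cv2.imwrite(f"pics/{name}.png",a)
def T(x,y,yaw):
    c,s=np.cos(yaw),np.sin(yaw);return lambda P:[[x+c*p[0]-s*p[1],y+s*p[0]+c*p[1],p[2]] for p in P]
E
python3 - <<'E'
from h import *
e=T(.572,.009,.01)
s=T(.588,-.2145,.03)
P=e([(-.116,-.045,.075),(-.116,.045,.075),(-.116,0,.081),(-.045,0,.1),(.075,.085,.084),(.075,-.085,.084),(-.075,.085,.084),(-.075,-.085,.084)])
P+=s([(.056,.03,.045),(.056,-.03,.045),(-.056,.03,.045),(-.056,-.03,.045)])
crop("top",250,165,170,120,4.7,"t1",pts=P)
print(px("top",P).round(1).tolist())
E
```

```text
[[318.5, 260.2], [279.6, 260.8], [299.1, 260.4], [298.6, 228.9], [261.5, 179.4], [333.8, 178.2], [262.0, 243.1], [335.6, 242.0], [377.1, 183.0], [401.9, 182.1], [379.8, 229.0], [404.9, 228.2]]
```

View pics/t1.png

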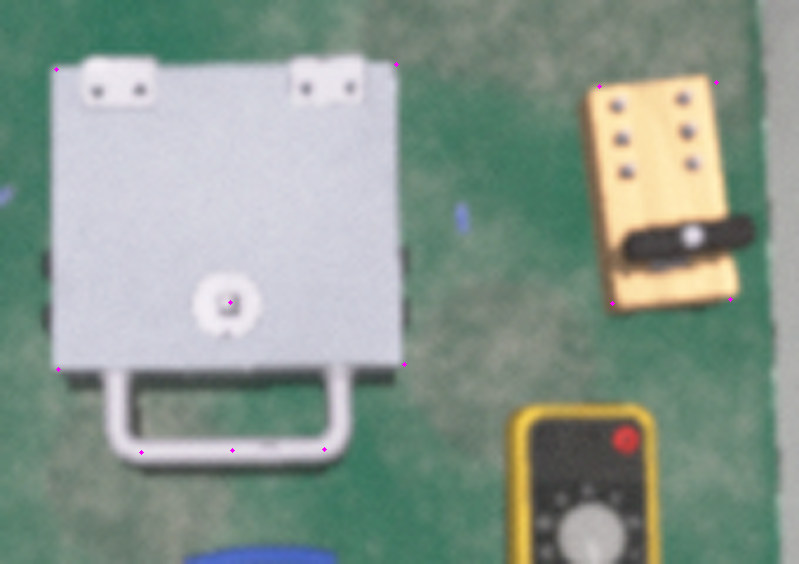

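The enclosure fits the overlay (centre about (.572,.010), yaw about 0.01). The block's yaw is about 0.095, its corners are at crop (590,87), (710,77), (738,290) and (617,303), and the key's top disc is at (692,237).

```bash
cat >> h.py <<'E'
from scipy.spatial.transform import Rotation as Ro
import json
def log():
    o=robot.get_obs(); open("log.txt","a").write(json.dumps([list(map(float,o[k])) for k in("joint_positions","tool_pos","ee_rot")])+"\n"); return o
def plan(pos,rot,n,start=None,q=True):
    """rows from the start (measured) pose to pos, Rotation; even steps"""
    o=log(); p=np.array(o["tool_pos"]);R=Ro.from_euler("xyz",o["ee_rot"])
    if start: p,R=np.array(start[0]),start[1]
    print("t",round(float(o["time"]),2),"p",np.round(o["tool_pos"],4),"rpy",np.round(o["ee_rot"],3),"F",np.round(o["wrist_force"],1),"M",np.round(o["wrist_torque"],2),"w",round(float(o["width"]),4),"q",np.round(o["joint_positions"],2))
    rv=(R.inv()*rot).as_rotvec();d=(np.array(pos)-p)/n
    tr=[((R*Ro.from_rotvec(rv*i/n)).inv().apply(d)/.04).round(2).tolist() for i in range(n)]
    print("tr",tr,"\ntw",(rv/n/.1).round(3).tolist(),"err",(np.array(pos)-p).round(4))
def down(yaw): return Ro.from_euler("xyz",[np.pi,0,yaw])
E
python3 - <<'E'
from h import *
g=lambda u,v,z: ray("top",250+u/4.7-.5,165+v/4.7-.5,z)
print("disc",g(692,237,.098).round(4),"ends",g(624,243,.095).round(4),g(753,230,.095).round(4))
print("corners",[g(*c,.045).round(4).tolist() for c in((590,87),(710,77),(738,290),(617,303))])
print("lock",g(230,303,.1).round(4),"bar",g(228,450,.081).round(4))
print("encl",[g(*c,.084).round(4).tolist() for c in((53,67),(399,62),(403,366),(55,369))])
plan([.556,-.2177,.33],down(1.67),14)
E
```

```text
disc [ 0.5582 -0.217   0.098 ] ends [ 0.5559 -0.1843  0.095 ] [ 0.5619 -0.2476  0.095 ]
corners [[0.643, -0.1779, 0.045], [0.6479, -0.2397, 0.045], [0.5376, -0.2502, 0.045], [0.5313, -0.1885, 0.045]]
lock [0.527 0.009 0.1  ] bar [0.4564 0.0103 0.081 ]
encl [[0.6476, 0.0964, 0.084], [0.649, -0.0766, 0.084], [0.497, -0.076, 0.084], [0.4964, 0.0951, 0.084]]
t 0.85 p [ 0.2421 -0.4939  0.4047] rpy [3.141 0.    0.456] F [-0.2  0.2 -0.5] M [-0.02  0.05  0.01] w 0.0938 q [-1.22  0.09  1.37 -0.    1.68 -0.1 ]
tr [[0.72, -0.2, 0.13], [0.73, -0.13, 0.13], [0.74, -0.07, 0.13], [0.75, -0.0, 0.13], [0.74, 0.06, 0.13], [0.74, 0.12, 0.13], [0.72, 0.19, 0.13], [0.7, 0.25, 0.13], [0.68, 0.31, 0.13], [0.65, 0.37, 0.13], [0.62, 0.42, 0.13], [0.58, 0.47, 0.13], [0.53, 0.52, 0.13], [0.49, 0.57, 0.13]] 
tw [0.0, 0.0, -0.867] err [ 0.3139  0.2762 -0.0747]
```

Emit:
play_rows(translation=[[0.72,-0.2,0.13],[0.73,-0.13,0.13],[0.74,-0.07,0.13],[0.75,0,0.13],[0.74,0.06,0.13],[0.74,0.12,0.13],[0.72,0.19,0.13],[0.7,0.25,0.13]], twist=[[0,0,-0.867],[0,0,-0.867],[0,0,-0.867],[0,0,-0.867],[0,0,-0.867],[0,0,-0.867],[0,0,-0.867],[0,0,-0.867]], gripper=[0,-0.2,-0.2,-0.2,-0.2,-0.2,-0.2,-0.2])

```text
time: 1.65
tool_pos: [0.4219, -0.3354, 0.363]
ee_rot: [3.141, 0.0, 1.153]
wrist_force: [0.5, 0.8, -0.3]
width: 0.0381
finger_force: 0.0
```

Emit:
play_rows(translation=[[0.68,0.31,0.13],[0.65,0.37,0.13],[0.62,0.42,0.13],[0.58,0.47,0.13],[0.53,0.52,0.13],[0.49,0.57,0.13],[0,0,0]], twist=[[0,0,-0.867],[0,0,-0.867],[0,0,-0.867],[0,0,-0.867],[0,0,-0.867],[0,0,-0.867],[0,0,0]], gripper=[-0.2,-0.2,-0.2,-0.2,-0.2,-0.2,-0.2])

```text
time: 2.35
tool_pos: [0.5574, -0.2152, 0.3306]
ee_rot: [-3.141, -0.002, 1.675]
wrist_force: [-0.4, -0.6, -0.3]
width: 0.0373
finger_force: 0.0
```

Run:
```python
from h import *
plan([.558,-.2165,.267],down(1.666),4)
crop("scene",200,230,120,90,6.5,"s1")
o=robot.get_obs();p=o["tool_pos"]
print(px("scene",[[p[0],p[1],p[2]-.199],[.558,-.2165,.098]]))
```

```text
t 2.35 p [ 0.5574 -0.2152  0.3306] rpy [-3.141e+00 -2.000e-03  1.675e+00] F [-0.4 -0.6 -0.3] M [-0.03 -0.06  0.  ] w 0.0373 q [-0.46  0.22  1.37  0.    1.56 -0.57]
tr [[-0.01, 0.0, 0.4], [-0.01, 0.0, 0.4], [-0.01, 0.0, 0.4], [-0.01, 0.0, 0.4]] 
tw [-0.002, -0.005, 0.021] err [ 0.0006 -0.0013 -0.0636]
[[231.58966286 254.93202428]
 [233.36591857 267.778389  ]]
```

View pics/s1.png

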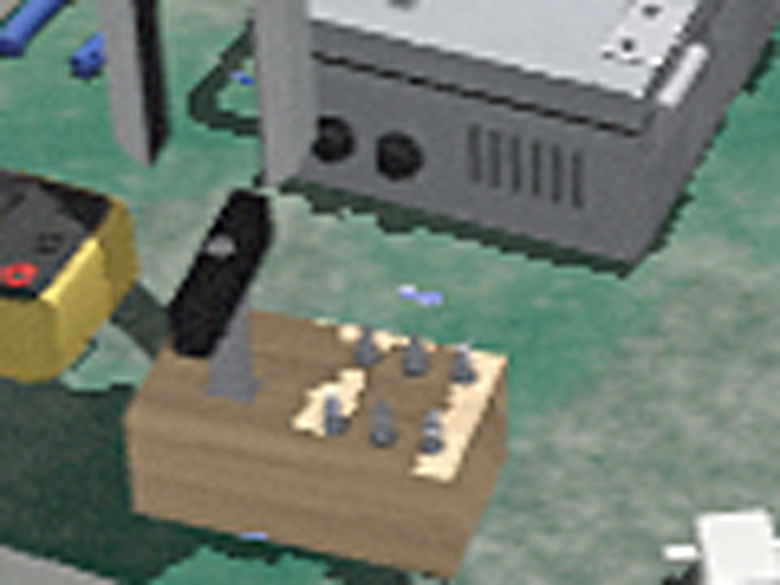

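The picture shows the fingers straddling the handle. The key's disc is at scene pixel (233.3,267.2), against a predicted (233.4,267.8), so I can go down and grasp.

Emit:
play_rows(translation=[[-0.03,0.02,0.6],[0,0,0.6],[0,0,0.39],[0,0,0],[0,0,0],[0,0,0],[0,0,0]], twist=[[0,0,0.08],[0,0,0],[0,0,0],[0,0,0],[0,0,0],[0,0,0],[0,0,0]], gripper=[-0.2,-0.2,-0.2,-0.2,-1,-1,-1])

```text
time: 3.1
tool_pos: [0.5569, -0.2191, 0.27]
ee_rot: [3.139, 0.002, 1.661]
wrist_force: [1.1, -0.3, 0.0]
width: 0.0171
finger_force: 0.0
```

Run:
```python
from h import *
plan([.558,-.2165,.34],down(1.666),3)
```

```text
t 3.1 p [ 0.5569 -0.2191  0.27  ] rpy [3.139e+00 2.000e-03 1.661e+00] F [ 1.1 -0.3  0. ] M [-0.01 -0.1   0.02] w 0.0171 q [-0.47  0.25  1.45 -0.    1.44 -0.56]
tr [[0.02, 0.01, -0.58], [0.02, 0.01, -0.58], [0.02, 0.01, -0.58]] 
tw [0.008, 0.006, -0.016] err [0.0011 0.0026 0.07  ]
```

Emit:
play_rows(translation=[[0,0,0],[0,0,-0.2],[0,0,-0.6],[0,0,-0.9],[0,0,-0.9],[0,0,-0.2],[0,0,0],[0,0,0]], twist=[[0,0,0],[0,0,0],[0,0,0],[0,0,0],[0,0,0],[0,0,0],[0,0,0],[0,0,0]], gripper=[-1,-1,-1,-1,-1,-1,-1,-1])

```text
time: 3.9
tool_pos: [0.5563, -0.2186, 0.3782]
ee_rot: [-3.139, -0.002, 1.662]
wrist_force: [-0.2, 0.5, -2.1]
width: 0.0159
finger_force: 29.8
```

Run:
```python
from h import *
plan([.527,.009,.39],down(1.577),8)
print(*[robot.get_obs()["tool_pos"].round(4) if 0 else np.round(robot.get_obs()["tool_pos"],4) for _ in range(3)])
for r in robot.spot_point("key","scene")[:1]: print(r)
robot.snapshot("scene")
for r in robot.spot_point("key","scene")[:2]: print(r)
```

```text
t 3.9 p [ 0.5563 -0.2186  0.3782] rpy [-3.139e+00 -2.000e-03  1.662e+00] F [-0.2  0.5 -2.1] M [-0.05 -0.09 -0.02] w 0.0159 q [-0.47  0.2   1.3  -0.    1.65 -0.56]
tr [[0.72, -0.03, -0.04], [0.72, -0.03, -0.04], [0.72, -0.04, -0.04], [0.72, -0.05, -0.04], [0.71, -0.06, -0.04], [0.71, -0.06, -0.04], [0.71, -0.07, -0.04], [0.71, -0.08, -0.04]] 
tw [-0.004, -0.002, 0.106] err [-0.0293  0.2276  0.0118]
[ 0.5563 -0.2186  0.3782] [ 0.5563 -0.2186  0.3782] [ 0.5563 -0.2186  0.3782]
{'centre': [0.5545, -0.2164, 0.0065], 'score': 0.52}
{'centre': [0.5486, -0.2141, 0.114], 'score': 0.85}
{'centre': [0.4521, 0.2515, 0.0007], 'score': 0.53}
```

Emit:
play_rows(translation=[[0.72,-0.03,-0.04],[0.72,-0.03,-0.04],[0.72,-0.04,-0.04],[0.72,-0.05,0],[0.71,-0.06,0],[0.71,-0.06,0],[0.71,-0.07,0],[0.66,-0.08,0]], twist=[[0,0,0.106],[0,0,0.106],[0,0,0.106],[0,0,0.106],[0,0,0.106],[0,0,0.106],[0,0,0.106],[0,0,0.106]], gripper=[-1,-1,-1,-1,-1,-1,-1,-1])

```text
time: 4.85
tool_pos: [0.527, 0.0081, 0.3834]
ee_rot: [-3.139, -0.0, 1.577]
wrist_force: [0.2, -0.4, -0.8]
width: 0.0158
finger_force: 29.8
```

Emit:
play_rows(translation=[[0,0,0],[0,0,0]], twist=[[0,0,0],[0,0,0]], gripper=[-1,-1])

```text
time: 5.05
tool_pos: [0.5274, 0.0072, 0.3839]
ee_rot: [-3.14, 0.001, 1.578]
wrist_force: [0.5, 0.7, -0.9]
width: 0.0159
finger_force: 29.8
```

Run:
```python
from h import *
plan([.527,.0075,.37],down(1.577),2)
p=robot.get_obs()["tool_pos"]; zk=p[2]-.26
P=[[.527,.009,.1],[p[0],p[1]+.001,zk],[p[0],p[1]+.001,zk+.066]]
a=robot.snapshot("scene");b=robot.snapshot("top")
crop("scene",225,150,110,90,5.4,"a",a);crop("top",240,170,110,90,5.4,"b",b)
A=cv2.imread("pics/a.png");B=cv2.imread("pics/b.png");B=cv2.resize(B,(206,486)) if 0 else B
cv2.imwrite("pics/ab.png",np.vstack([np.hstack([A[100:400,:400],B[200:500,150:550]])]).repeat(1,0))
for c in("scene","top"):print(c,px(c,P).round(1).tolist())
```

```text
t 5.05 p [0.5274 0.0072 0.3839] rpy [-3.140e+00  1.000e-03  1.578e+00] F [ 0.5  0.7 -0.9] M [ 0.01 -0.05 -0.  ] w 0.0159 q [-0.09  0.04  1.46 -0.    1.64 -0.1 ]
tr [[0.0, -0.0, 0.17], [0.0, -0.0, 0.17]] 
tw [-0.01, 0.003, 0.005] err [-0.0004  0.0003 -0.0139]Traceback (most recent call last):
  File "<stdin>", line 8, in <module>
    return _nx.concatenate(arrs, 1, dtype=dtype, casting=casting)
           ~~~~~~~~~~~~~~~^^^^^^^^^^^^^^^^^^^^^^^^^^^^^^^^^^^^^^^
ValueError: all the input array dimensions except for the concatenation axis must match exactly, but along dimension 0, the array at index 0 has size 300 and the array at index 1 has size 286
```

View pics/a.png

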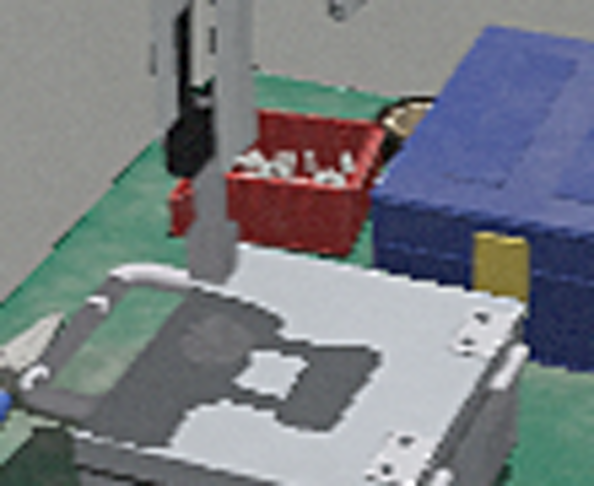

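The key hangs above the lock plate: its socket bottom is at crop (190–238, 265–285) and the plate at (215,335). I'll compare these with projections.

Run:
```python
from h import *
p=[.527,.0075,.3839]; zk=p[2]-.26
P=T(p[0],p[1]+.0015,.007)([(a*.009,b*.009,zk) for a,b in((-1,-1),(1,-1),(1,1))])
P+=[[.527,.009,.1]]+T(.527,.009,0)([(17*c/1000,17*s/1000,.087) for c,s in((1,0),(-1,0),(0,1),(0,-1))])
print(((px("scene",P)-[225,150]+.5)*5.4).round(0).tolist())
A=cv2.imread("pics/a.png")[200:400,130:330];A=cv2.resize(A,None,fx=3,fy=3,interpolation=cv2.INTER_CUBIC)
for u,v in (px("scene",P)-[225,150]+.5)*5.4: cv2.circle(A,(int((u-130)*3),int((v-200)*3)),3,(255,0,255),-1)
cv2.imwrite("pics/a2.png",A)
```

```text
[[185.0, 282.0], [222.0, 290.0], [238.0, 270.0], [214.0, 320.0], [248.0, 351.0], [181.0, 336.0], [230.0, 325.0], [199.0, 363.0]]
```

View pics/a2.png

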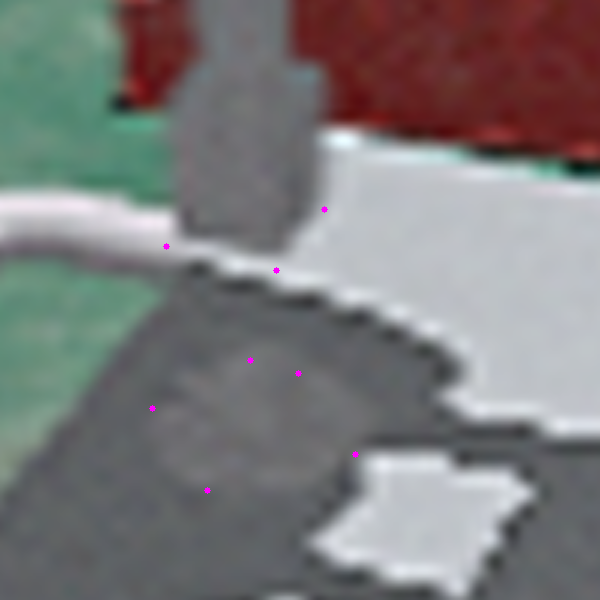

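The key and the plate show the same projection offset, about (+5,−15) in this view, so they line up with each other to about 0.5 mm. I'll lower the key.

Emit:
play_rows(translation=[[0,0,0.3],[0,0,0.3],[0,0,0.1],[0,0,0.08],[0,0,0.08],[0,0,0]], twist=[[0,0,0],[0,0,0],[0,0,0],[0,0,0],[0,0,0],[0,0,0]], gripper=[-1,-1,-1,-1,-1,-1])

```text
time: 5.75
tool_pos: [0.5274, 0.0069, 0.3501]
ee_rot: [-3.141, -0.0, 1.577]
wrist_force: [-0.5, 1.8, -3.4]
width: 0.016
finger_force: 29.8
```

Emit:
play_rows(translation=[[0,0,0.06],[0,0,0.06],[0,0,0]], twist=[[0,0,0],[0,0,0],[0,0,0]], gripper=[-1,-1,-1])

```text
time: 6.05
tool_pos: [0.5274, 0.007, 0.3468]
ee_rot: [3.141, -0.0, 1.577]
wrist_force: [-2.4, 0.9, 3.0]
width: 0.0156
finger_force: 29.8
```

Emit:
play_rows(translation=[[0,0,-0.02],[0,0,0],[0,0,0],[0,0,0],[0,0,0],[0,0,0],[0,0,0],[0,0,0]], twist=[[0,0,-0.8],[0,0,-0.8],[0,0,-0.8],[0,0,-0.8],[0,0,-0.8],[0,0,-0.8],[0,0,-0.8],[0,0,-0.8]], gripper=[-1,-1,-1,-1,-1,-1,-1,-1])

```text
time: 6.85
tool_pos: [0.5275, 0.0075, 0.3469]
ee_rot: [3.14, -0.001, 2.22]
wrist_force: [-1.2, 3.1, 1.1]
width: 0.0157
finger_force: 29.9
```

Run:
```python
from h import *
plan([.527,.0075,.347],down(3.37),8)
```

```text
t 6.85 p [0.5275 0.0075 0.3469] rpy [ 3.14e+00 -1.00e-03  2.22e+00] F [-1.2  3.1  1.1] M [ 0.69  0.12 -0.12] w 0.0157 q [-0.09  0.06  1.52  0.    1.57 -0.74]
tr [[0.0, -0.0, -0.0], [0.0, -0.0, -0.0], [0.0, -0.0, -0.0], [0.0, -0.0, -0.0], [0.0, -0.0, -0.0], [0.0, -0.0, -0.0], [0.0, 0.0, -0.0], [0.0, 0.0, -0.0]] 
tw [0.002, -0.0, -1.437] err [-0.0005  0.      0.0001]
```

Emit:
play_rows(translation=[[0,0,0],[0,0,0],[0,0,0],[0,0,0],[0,0,0],[0,0,0],[0,0,0],[0,0,0]], twist=[[0,0,-0.9],[0,0,-0.9],[0,0,-0.9],[0,0,-0.9],[0,0,-0.9],[0,0,-0.9],[0,0,-0.9],[0,0,-0.9]], gripper=[-1,-1,-1,-1,-1,-1,-1,-1])

```text
time: 7.65
tool_pos: [0.5278, 0.0079, 0.347]
ee_rot: [3.138, 0.001, 2.941]
wrist_force: [-0.1, 4.3, 0.2]
width: 0.0157
finger_force: 29.9
```

Run:
```python
from h import *
plan([.527,.0075,.347],down(3.37),4)
```

```text
t 7.65 p [0.5278 0.0079 0.347 ] rpy [3.138e+00 1.000e-03 2.941e+00] F [-0.1  4.3  0.2] M [ 1.12 -0.15 -0.1 ] w 0.0157 q [-0.09  0.06  1.52  0.    1.57 -1.46]
tr [[0.0, -0.0, -0.0], [0.0, -0.0, -0.0], [0.0, -0.0, -0.0], [0.01, -0.0, -0.0]] 
tw [0.008, 0.005, -1.072] err [-0.0008 -0.0004  0.    ]
```

Emit:
play_rows(translation=[[0,0,0],[0,0,0],[0,0,0],[0,0,0],[0,0,0],[0,0,0]], twist=[[0,0,-0.8],[0,0,-0.8],[0,0,-0.8],[0,0,-0.8],[0,0,-0.8],[0,0,0]], gripper=[-1,-1,-1,-1,-1,-1])

```text
time: 8.25
tool_pos: [0.5277, 0.0082, 0.347]
ee_rot: [3.138, 0.003, -2.944]
wrist_force: [-0.4, 5.2, 0.1]
width: 0.016
finger_force: 29.9
```

Run:
```python
from h import *
plan([.527,.0075,.347],down(3.37),1)
```

```text
t 8.25 p [0.5277 0.0082 0.347 ] rpy [ 3.138e+00  3.000e-03 -2.944e+00] F [-0.4  5.2  0.1] M [ 1.39 -0.16 -0.01] w 0.016 q [-0.09  0.06  1.52  0.    1.57 -1.86]
tr [[0.02, -0.01, -0.0]] 
tw [0.039, 0.028, -0.309] err [-0.0007 -0.0007  0.    ]
```

Emit:
play_rows(translation=[[0,0,0],[0,0,0],[0,0,0],[0,0,0]], twist=[[0,0,-0.5],[0,0,-0.5],[0,0,0],[0,0,0]], gripper=[-1,-1,-1,-1])

```text
time: 8.65
tool_pos: [0.5277, 0.0083, 0.347]
ee_rot: [3.138, 0.003, -2.845]
wrist_force: [0.2, 5.2, -0.1]
width: 0.0156
finger_force: 29.9
```

Run:
```python
from h import *
plan([.527,.0075,.347],down(3.37),1)
```

```text
t 8.65 p [0.5277 0.0083 0.347 ] rpy [ 3.138e+00  3.000e-03 -2.845e+00] F [ 0.2  5.2 -0.1] M [ 1.45 -0.13 -0.03] w 0.0156 q [-0.09  0.06  1.52  0.    1.57 -1.96]
tr [[0.02, -0.01, -0.0]] 
tw [0.04, 0.03, 0.679] err [-0.0007 -0.0008  0.    ]
```

Emit:
play_rows(translation=[[0,0,0],[0,0,0],[0,0,0]], twist=[[0,0,-0.6],[0,0,-0.6],[0,0,0]], gripper=[-1,-1,-1])

```text
time: 8.95
tool_pos: [0.5277, 0.0084, 0.347]
ee_rot: [3.138, 0.003, -2.725]
wrist_force: [-0.3, 5.6, 1.0]
width: 0.016
finger_force: 29.9
```

Run:
```python
from h import *
plan([.527,.0075,.347],down(3.37),1)
crop("scene",225,150,110,90,6.5,"c")
```

```text
t 8.95 p [0.5277 0.0084 0.347 ] rpy [ 3.138e+00  3.000e-03 -2.725e+00] F [-0.3  5.6  1. ] M [ 1.55 -0.06 -0.14] w 0.016 q [-0.09  0.06  1.52  0.01  1.57 -2.08]
tr [[0.02, -0.01, -0.0]] 
tw [0.042, 0.03, 1.887] err [-0.0007 -0.0009  0.    ]
```

View pics/c.png

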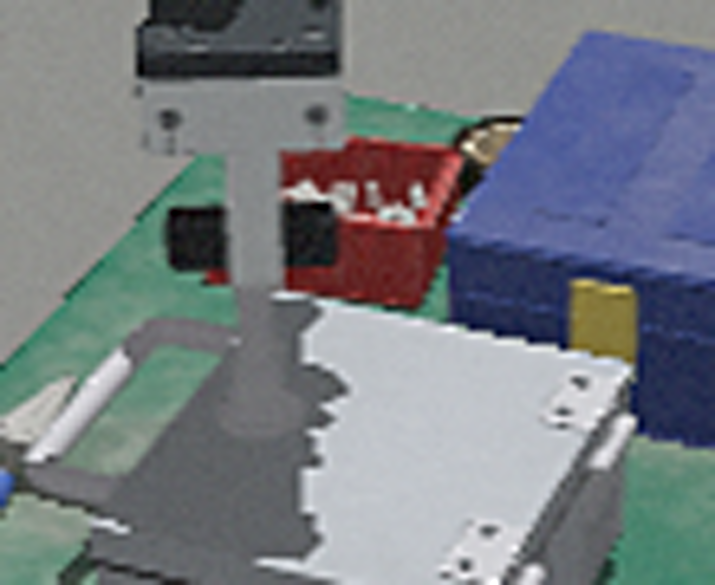

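The fingers hold the handle, whose top edge runs from crop (168,208) to (335,203). I'll check its yaw against the tool's.

Run:
```python
from h import *
for a in (3.2,3.37,3.56):
    f=T(.5277,.0085,a)
    print(a,((px("scene",f([(s*.032,b*.008,.175-.022*k) for k in (0,1) for s in(-1,1) for b in (-1,1)]))-[225,150]+.5)*6.5).round(0).tolist())
```

```text
3.2 [[341.0, 219.0], [326.0, 241.0], [179.0, 192.0], [162.0, 213.0], [342.0, 270.0], [327.0, 292.0], [181.0, 243.0], [165.0, 264.0]]
3.37 [[341.0, 211.0], [334.0, 234.0], [171.0, 199.0], [161.0, 221.0], [343.0, 262.0], [335.0, 285.0], [174.0, 250.0], [164.0, 272.0]]
3.56 [[339.0, 203.0], [339.0, 225.0], [165.0, 207.0], [163.0, 229.0], [340.0, 254.0], [340.0, 276.0], [168.0, 258.0], [166.0, 281.0]]
```

Emit:
play_rows(translation=[[0,0,0],[0,0,0],[0,0,0]], twist=[[0,0,-0.7],[0,0,-0.7],[0,0,0]], gripper=[-1,-1,-1])

```text
time: 9.3
tool_pos: [0.5276, 0.0084, 0.347]
ee_rot: [3.138, 0.004, -2.584]
wrist_force: [-0.2, 6.4, 0.5]
width: 0.0156
finger_force: 29.9
```

Run:
```python
from h import *
plan([.527,.0075,.347],down(3.37),1)
im=robot.snapshot("scene")
a=np.float32(im[170:240,240:290]); 
crop("scene",240,165,60,60,10,"d",im,T(.5277,.0085,3.70)([(s*.032,b*.008,.175-.022*k) for k in (0,1) for s in(-1,1) for b in (-1,1)]))
```

```text
t 9.3 p [0.5276 0.0084 0.347 ] rpy [ 3.138  0.004 -2.584] F [-0.2  6.4  0.5] M [ 1.66 -0.02 -0.11] w 0.0156 q [-0.09  0.06  1.52  0.01  1.57 -2.22]
tr [[0.03, -0.01, -0.0]] 
tw [0.044, 0.033, 3.29] err [-0.0006 -0.0009  0.    ]
```

View pics/d.png

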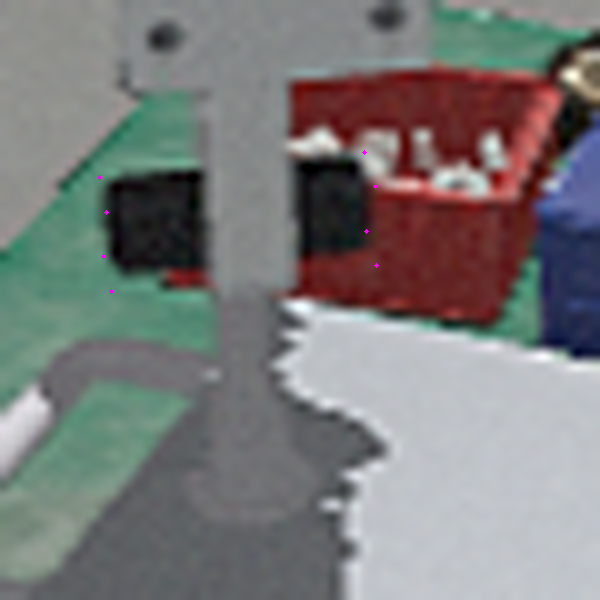

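The handle edges slope as predicted for yaw 3.70, so the key has turned with the tool past the expected stop at 3.37. I'll average the torque to see whether it is still driving the lock.

```bash
cat >> h.py <<'E'
def avg(n=6):
    L=[]
    for i in range(n):
        robot.snapshot("top");o=robot.get_obs();L.append(np.r_[o["wrist_force"],o["wrist_torque"],o["tool_pos"],o["ee_rot"][2]])
    L=np.array(L);print("avg",L.mean(0).round(4),"sd",L.std(0)[[2,5]].round(3))
E
python3 - <<'E'
from h import *
avg()
E
```

```text
avg [-0.5708  6.1769  0.8795  1.5917 -0.033  -0.0768  0.5276  0.0084  0.347
 -2.5853] sd [0.352 0.018]
```

Emit:
play_rows(translation=[[0,0,0],[0,0,0]], twist=[[0,0,0.6],[0,0,0]], gripper=[-1,-1])

```text
time: 9.85
tool_pos: [0.5276, 0.0084, 0.347]
ee_rot: [3.138, 0.004, -2.646]
wrist_force: [0.8, 7.0, -0.1]
width: 0.016
finger_force: 29.9
```

Run:
```python
from h import *
avg()
```

```text
avg [-0.2471  5.3165  0.642   1.545  -0.0728  0.0371  0.5276  0.0084  0.347
 -2.645 ] sd [0.282 0.021]
```

Emit:
play_rows(translation=[[0,0,0],[0,0,0],[0,0,0]], twist=[[0,0,0.8],[0,0,0.8],[0,0,0]], gripper=[-1,-1,-1])

```text
time: 10.45
tool_pos: [0.5277, 0.0083, 0.347]
ee_rot: [3.138, 0.003, -2.807]
wrist_force: [-0.0, 5.1, -0.6]
width: 0.0155
finger_force: 29.9
```

Run:
```python
from h import *
avg()
```

```text
avg [ 0.2033  5.6093  0.6766  1.4715 -0.0965 -0.0485  0.5277  0.0083  0.347
 -2.8053] sd [0.742 0.026]
```

Emit:
play_rows(translation=[[-0.017,0.047,0],[0,0,0],[0,0,0],[0,0,0],[0,0,0]], twist=[[0,0,0],[0,0,0.8],[0,0,0.8],[0,0,0.8],[0,0,0.9]], gripper=[-1,-1,-1,-1,-1])

```text
time: 11.25
tool_pos: [0.5277, 0.0088, 0.3469]
ee_rot: [-3.14, 0.001, -3.14]
wrist_force: [0.4, 0.8, 0.2]
width: 0.0159
finger_force: 29.9
```

Run:
```python
from h import *
avg()
```

```text
avg [ 0.2886  0.9847  0.5772  0.2941 -0.2136 -0.0144  0.5277  0.0087  0.3469
 -2.0892] sd [0.345 0.033]
```

Emit:
play_rows(translation=[[-0.0,0.012,0],[0,0,0],[0,0,0],[0,0,0]], twist=[[0,0,-0.8],[0,0,-0.8],[0,0,-0.8],[0,0,0]], gripper=[-1,-1,-1,-1])

```text
time: 11.95
tool_pos: [0.5277, 0.0095, 0.3469]
ee_rot: [3.141, 0.001, -2.896]
wrist_force: [1.3, 1.4, 1.0]
width: 0.0157
finger_force: 29.9
```

Run:
```python
from h import *
avg()
```

```text
avg [ 1.3009  2.325   1.0796  0.6594 -0.4559  0.0078  0.5277  0.0095  0.3469
 -2.8971] sd [0.424 0.032]
```

Emit:
play_rows(translation=[[0,0,0],[0,0,0],[0,0,0]], twist=[[0,0,-0.9],[0,0,-0.9],[0,0,0]], gripper=[-1,-1,-1])

```text
time: 12.55
tool_pos: [0.5276, 0.0097, 0.3469]
ee_rot: [3.141, 0.001, -2.717]
wrist_force: [1.6, 3.1, 1.3]
width: 0.016
finger_force: 29.9
```

Run:
```python
from h import *
avg()
```

```text
avg [ 1.2644  3.7613  1.7154  1.0248 -0.5032 -0.0726  0.5276  0.0096  0.3469
 -2.7177] sd [0.24  0.011]
```

Emit:
play_rows(translation=[[0,0,0],[0,0,0],[0,0,0],[0,0,0],[0,0,0]], twist=[[0,0,-0.8],[0,0,-0.8],[0,0,-0.8],[0,0,-0.8],[0,0,0]], gripper=[-1,-1,-1,-1,-1])

```text
time: 13.35
tool_pos: [0.5274, 0.0098, 0.3469]
ee_rot: [3.141, 0.001, -2.396]
wrist_force: [1.4, 5.2, 2.6]
width: 0.0158
finger_force: 29.9
```

Run:
```python
from h import *
avg(4)
crop("scene",235,160,60,60,13,"e",None,T(.5277,.0095,-2.4+6.283)([(s*.032,b*.008,.175-.022*k) for k in (0,1) for s in(-1,1) for b in (-1,1)])+T(.5277,.0095,-2.4)([(a*.009,b*.009,.087+.016*k) for k in(0,1) for a in(-1,1) for b in (-1,1)]))
```

```text
avg [ 1.1045  5.0417  2.9935  1.3128 -0.3178  0.0615  0.5274  0.0098  0.3469
 -2.3978] sd [0.349 0.043]
```

View pics/e.png

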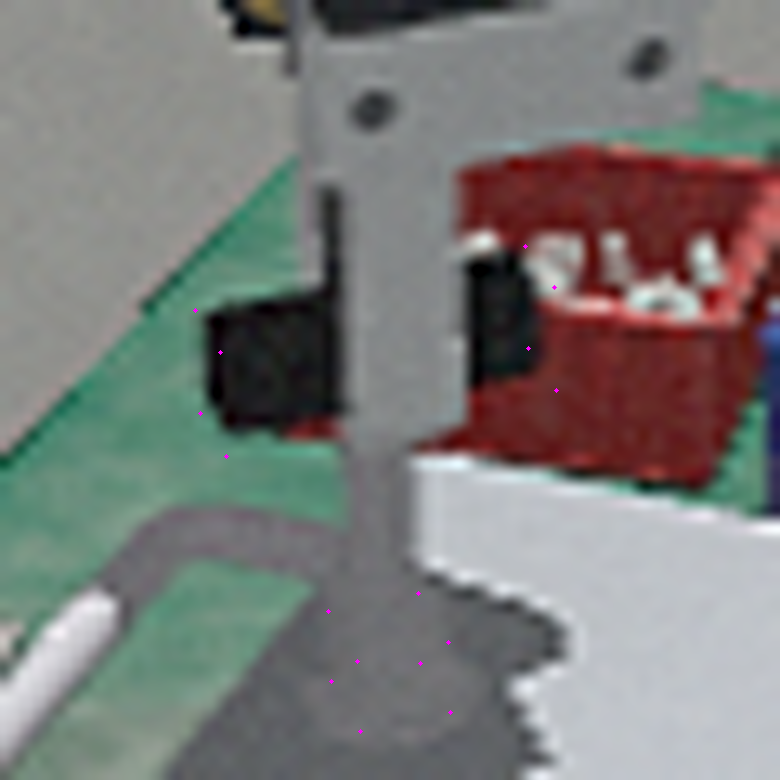

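The handle again matches the tool's yaw (3.88) and there is still no clear stop torque. I'll unload the key, lift it clear, and look at the spindle directly.

Emit:
play_rows(translation=[[0,0,0],[0,0,0],[0,0,0],[0,0,-0.2],[0,0,-0.4],[0,0,-0.6],[0,0,0]], twist=[[0,0,0.8],[0,0,0.8],[0,0,0.8],[0,0,0],[0,0,0],[0,0,0],[0,0,0]], gripper=[-1,-1,-1,-1,-1,-1,-1])

```text
time: 14.3
tool_pos: [0.528, 0.008, 0.3961]
ee_rot: [-3.137, -0.001, -2.639]
wrist_force: [0.2, 0.4, -0.5]
width: 0.0159
finger_force: 30.0
```

Run:
```python
from h import *
avg(2)
plan([.527,-.12,.42],down(3.15),5)
```

```text
avg [-0.2764 -0.4958 -1.6238  0.1038 -0.1069 -0.0278  0.5273  0.0085  0.3944
 -2.6381] sd [0.383 0.003]
t 14.4 p [0.5272 0.0087 0.3939] rpy [-3.141 -0.004 -2.638] F [-0.2 -0.8 -2. ] M [ 0.06 -0.07 -0.03] w 0.0157 q [-0.09  0.04  1.44 -0.    1.66 -2.17]
tr [[0.31, -0.56, -0.13], [0.25, -0.59, -0.13], [0.19, -0.61, -0.13], [0.13, -0.63, -0.13], [0.07, -0.64, -0.13]] 
tw [-0.003, -0.007, 0.991] err [-0.0002 -0.1287  0.0261]
```

Emit:
play_rows(translation=[[0.31,-0.56,-0.13],[0.25,-0.59,-0.13],[0.19,-0.61,-0.13],[0.13,-0.63,-0.13],[0.07,-0.64,-0.13],[0,0,0]], twist=[[0,0,0.99],[0,0,0.99],[0,0,0.99],[0,0,0.99],[0,0,0.99],[0,0,0]], gripper=[-1,-1,-1,-1,-1,-1])

```text
time: 15.0
tool_pos: [0.5273, -0.1216, 0.4196]
ee_rot: [-3.14, -0.003, -3.137]
wrist_force: [0.1, 1.3, -1.3]
width: 0.0158
finger_force: 30.0
```

Run:
```python
from h import *
L=[robot.snapshot("top").astype(float) for _ in range(6)];S=[robot.snapshot("scene").astype(float) for _ in range(6)]
for n in("lock_head","cover_handle","key"):
  for c in("top","scene"):
    for r in robot.spot_point(n,c)[:2]: print(c,n,round(r["score"],2),np.round(r["centre"],4))
t=np.mean(L,0);s=np.mean(S,0);np.save("t.npy",t);np.save("s.npy",s)
t0=cv2.imread("pics/top0.png")[:,:,::-1].astype(float);s0=cv2.imread("pics/scene0.png")[:,:,::-1].astype(float)
def z(im,u,v,h=10,f=19):
    a=cv2.resize(im[v-h:v+h,u-h:u+h],None,fx=f,fy=f,interpolation=cv2.INTER_CUBIC)[:,:,::-1]
    lo,hi=np.percentile(a,1),np.percentile(a,99);return np.clip((a-lo)/(hi-lo)*255,0,255)
def key(im):return cv2.resize(im[150:240,200:320],(380,285),interpolation=cv2.INTER_CUBIC)[:,:,::-1]
cv2.imwrite("pics/f.png",np.vstack([np.hstack([z(t0,298,230,8,22)[:285,:380],z(t,298,230,8,22)[:285,:380]]),np.hstack([z(s0,265,211,8,22)[:285,:380],z(s,265,211,8,22)[:285,:380]])]))
print(np.round(robot.get_obs()["tool_pos"],4))
```

```text
top lock_head 0.56 [0.5264 0.0101 0.1026]
top lock_head 0.23 [0.4531 0.0069 0.0771]
scene lock_head 0.4 [0.5222 0.0033 0.1006]
top cover_handle 0.84 [0.4507 0.0063 0.0729]
scene cover_handle 0.67 [0.4554 0.0125 0.0732]
top key 0.42 [0.4498 0.2551 0.0038]
scene key 0.62 [ 0.5371 -0.1204  0.1587]
scene key 0.58 [0.452  0.2511 0.0007]
[ 0.5279 -0.1189  0.4207][ WARN:0@21.000] global loadsave.cpp:1063 imwrite_ Unsupported depth image for selected encoder is fallbacked to CV_8U.
```

View pics/f.png

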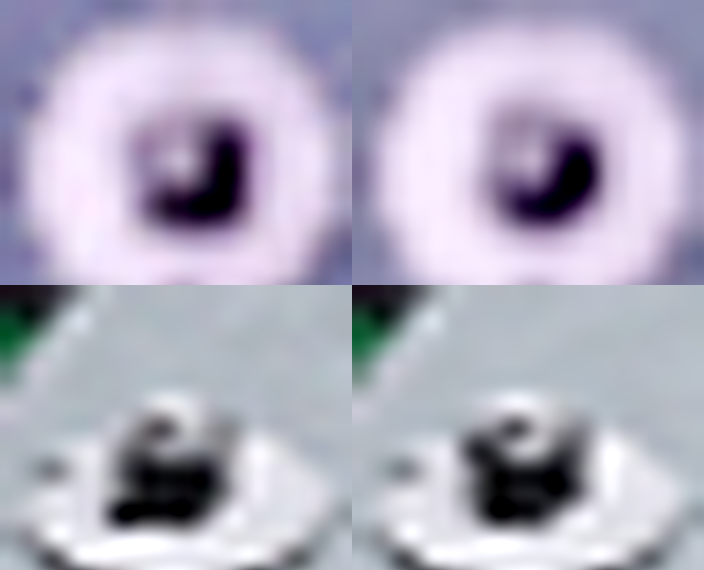

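Compared with the start (left), the spindle (right) now stands rotated about 30–45° instead of square. The lock has turned only partly, so it lags the key by a quarter turn. I'll re-seat the key at the equivalent yaw, 2.06, better centred, and drive it again.

Run:
```python
from h import *
plan([.5275,.0085,.39],down(2.06),12)
# spindle angle: model dark/bright side by comparing with rotated initial patch
t=np.load("t.npy")
print(t[222:240,290:308].mean(2).round(0).astype(int))
```

```text
t 15.9 p [ 0.5279 -0.1189  0.4207] rpy [-3.141  0.    -3.131] F [-1.   0.3 -1.8] M [ 0.05 -0.15 -0.03] w 0.0157 q [-0.33  0.06  1.36 -0.    1.71 -1.91]
tr [[-0.0, 0.27, 0.06], [0.02, 0.26, 0.06], [0.05, 0.26, 0.06], [0.07, 0.26, 0.06], [0.09, 0.25, 0.06], [0.11, 0.24, 0.06], [0.14, 0.23, 0.06], [0.16, 0.21, 0.06], [0.18, 0.2, 0.06], [0.19, 0.18, 0.06], [0.21, 0.16, 0.06], [0.22, 0.14, 0.06]] 
tw [-0.0, 0.0, 0.91] err [-0.0004  0.1274 -0.0307]
[[223 223 223 222 222 221 224 226 225 226 226 224 224 224 223 223 223 223]
 [222 222 222 224 229 232 235 236 234 235 235 232 227 222 223 223 223 222]
 [221 222 224 232 239 242 243 242 241 241 241 240 235 227 223 223 222 222]
 [221 222 231 241 245 245 244 242 241 242 243 242 241 235 227 222 222 222]
 [220 220 236 244 246 245 239 234 234 238 241 242 242 240 231 222 222 222]
 [221 229 240 246 246 243 230 223 224 224 230 238 241 243 237 226 222 222]
 [221 236 244 246 246 243 228 225 225 207 203 229 241 244 242 230 221 222]
 [218 237 245 246 245 240 226 227 227 195 179 223 240 244 242 230 222 222]
 [219 237 245 246 245 236 218 209 206 183 182 225 241 243 241 230 222 221]
 [221 236 244 246 245 240 223 198 186 187 212 234 242 243 239 228 222 220]
 [220 227 240 246 246 244 237 226 220 224 235 241 243 241 230 222 220 220]
 [220 222 237 245 246 246 244 242 240 240 243 243 243 238 222 215 220 221]
 [221 223 231 240 244 245 245 242 239 242 244 242 238 230 219 217 221 221]
 [221 222 225 230 234 240 240 228 222 234 240 235 226 219 218 221 222 221]
 [220 221 222 222 223 227 225 212 206 222 228 224 218 218 219 221 220 221]
 [220 221 222 221 220 218 215 212 213 216 218 219 218 219 220 220 220 220]
 [220 221 221 221 220 219 218 218 219 219 220 220 220 221 220 221 220 219]
 [220 221 220 220 220 219 220 219 219 220 220 221 220 221 221 221 219 218]]
```

Emit:
play_rows(translation=[[0,0.27,0],[0.02,0.26,0],[0.05,0.26,0],[0.07,0.26,0],[0.09,0.25,0],[0.11,0.24,0],[0.14,0.23,0.08],[0.16,0.21,0.08]], twist=[[0,0,0.91],[0,0,0.91],[0,0,0.91],[0,0,0.91],[0,0,0.91],[0,0,0.91],[0,0,0.91],[0,0,0.91]], gripper=[-1,-1,-1,-1,-1,-1,-1,-1])

```text
time: 16.7
tool_pos: [0.5275, -0.0334, 0.4144]
ee_rot: [3.141, 0.0, 2.42]
wrist_force: [0.0, -0.6, -2.1]
width: 0.0158
finger_force: 30.0
```

Emit:
play_rows(translation=[[0.18,0.2,0.1],[0.19,0.18,0.1],[0.21,0.16,0.1],[0.22,0.14,0.1],[0,0,0],[0,0,0]], twist=[[0,0,0.91],[0,0,0.91],[0,0,0.91],[0,0,0.91],[0,0,0],[0,0,0]], gripper=[-1,-1,-1,-1,-1,-1])

```text
time: 17.3
tool_pos: [0.527, 0.0083, 0.3983]
ee_rot: [-3.141, 0.0, 2.062]
wrist_force: [0.2, 0.0, -1.7]
width: 0.0158
finger_force: 30.0
```

Run:
```python
from h import *
plan([.5275,.0085,.365],down(2.06),1)
```

```text
t 17.3 p [0.527  0.0083 0.3983] rpy [-3.141  0.     2.062] F [ 0.2  0.  -1.7] M [ 0.   -0.08 -0.01] w 0.0158 q [-0.09  0.04  1.44 -0.    1.67 -0.58]
tr [[-0.0, 0.01, 0.83]] 
tw [-0.003, 0.005, 0.02] err [ 0.0005  0.0002 -0.0333]
```

Emit:
play_rows(translation=[[0,0,0.4],[0,0,0.4],[0,0,0.1],[0,0,0]], twist=[[0,0,0],[0,0,0],[0,0,0],[0,0,0]], gripper=[-1,-1,-1,-1])

```text
time: 17.7
tool_pos: [0.5269, 0.0079, 0.3618]
ee_rot: [-3.14, -0.0, 2.06]
wrist_force: [0.1, -0.6, -0.8]
width: 0.0157
finger_force: 30.0
```

Emit:
play_rows(translation=[[0,0,0.1],[0,0,0.1],[0,0,0]], twist=[[0,0,0],[0,0,0],[0,0,0]], gripper=[-1,-1,-1])

```text
time: 18.0
tool_pos: [0.5274, 0.008, 0.3571]
ee_rot: [3.138, 0.004, 2.06]
wrist_force: [0.5, -1.1, 4.5]
width: 0.0157
finger_force: 30.0
```

Emit:
play_rows(translation=[[0,0,0.1],[0,0,0.1],[0,0,0]], twist=[[0,0,0],[0,0,0],[0,0,0]], gripper=[-1,-1,-1])

```text
time: 18.3
tool_pos: [0.5278, 0.0076, 0.3481]
ee_rot: [3.138, 0.006, 2.059]
wrist_force: [2.6, -3.8, 5.0]
width: 0.0158
finger_force: 30.0
```

Run:
```python
from h import *
avg()
```

```text
avg [ 2.3676 -3.8096  5.3464 -0.9831 -0.6706  0.0102  0.5278  0.0076  0.3481
  2.0592] sd [0.374 0.044]
```

Emit:
play_rows(translation=[[-0.035,0,0.02],[0,0,0],[0,0,0]], twist=[[0,0,0],[0,0,0],[0,0,0]], gripper=[-1,-1,-1])

```text
time: 18.9
tool_pos: [0.5282, 0.0068, 0.348]
ee_rot: [3.138, 0.004, 2.06]
wrist_force: [0.4, -2.0, 8.3]
width: 0.0155
finger_force: 30.0
```

Run:
```python
from h import *
avg(4)
```

```text
avg [ 2.1810e-01 -1.8517e+00  8.7622e+00 -5.3740e-01 -2.0080e-01  2.3800e-02
  5.2810e-01  6.8000e-03  3.4800e-01  2.0596e+00] sd [0.259 0.018]
```

Emit:
play_rows(translation=[[0,0.006,0],[0,0.006,0],[0,0.006,0],[0,0.006,0],[0,0.006,0],[0,0,0]], twist=[[0,0,-0.8],[0,0,-0.8],[0,0,-0.8],[0,0,-0.8],[0,0,-0.8],[0,0,0]], gripper=[-1,-1,-1,-1,-1,-1])

```text
time: 19.7
tool_pos: [0.5288, 0.0073, 0.3481]
ee_rot: [3.141, 0.004, 2.461]
wrist_force: [-0.2, -2.4, 9.4]
width: 0.0159
finger_force: 30.0
```

Run:
```python
from h import *
avg(4)
```

```text
avg [-9.3160e-01 -3.0697e+00  9.6695e+00 -7.8420e-01  1.8280e-01 -3.5600e-02
  5.2880e-01  7.3000e-03  3.4810e-01  2.4594e+00] sd [0.368 0.016]
```

Emit:
play_rows(translation=[[-0.015,0.006,-0.04],[0,0.006,0],[0,0.006,0],[0,0.006,0],[0,0.006,0],[0,0.006,0],[0,0,0]], twist=[[0,0,-0.8],[0,0,-0.8],[0,0,-0.8],[0,0,-0.8],[0,0,-0.8],[0,0,-0.8],[0,0,0]], gripper=[-1,-1,-1,-1,-1,-1,-1])

```text
time: 20.6
tool_pos: [0.5297, 0.0085, 0.3482]
ee_rot: [-3.141, 0.002, 2.941]
wrist_force: [0.0, -1.9, 5.2]
width: 0.0157
finger_force: 30.0
```

Run:
```python
from h import *
avg(4)
```

```text
avg [-0.4786 -1.9499  5.0955 -0.4314 -0.0545 -0.0204  0.5297  0.0085  0.3482
  2.9397] sd [0.375 0.022]
```

Emit:
play_rows(translation=[[0,0.006,0],[0,0.006,0],[0,0.006,0],[0,0.006,0],[0,0,0]], twist=[[0,0,-0.8],[0,0,-0.8],[0,0,-0.8],[0,0,-0.8],[0,0,0]], gripper=[-1,-1,-1,-1,-1])

```text
time: 21.3
tool_pos: [0.5301, 0.0094, 0.3482]
ee_rot: [-3.14, 0.003, -3.024]
wrist_force: [1.3, -2.5, 5.7]
width: 0.0158
finger_force: 30.0
```

Run:
```python
from h import *
avg(4)
```

```text
avg [ 0.8371 -2.6709  5.6751 -0.5672 -0.4185 -0.0316  0.5301  0.0094  0.3482
 -3.0255] sd [0.464 0.035]
```

Emit:
play_rows(translation=[[0,0.006,0],[0,0.006,0],[0,0.006,0],[0,0,0]], twist=[[0,0,-0.8],[0,0,-0.8],[0,0,-0.8],[0,0,0]], gripper=[-1,-1,-1,-1])

```text
time: 21.9
tool_pos: [0.5302, 0.0102, 0.3482]
ee_rot: [-3.139, 0.003, -2.785]
wrist_force: [2.3, -2.5, 5.0]
width: 0.0157
finger_force: 30.0
```

Run:
```python
from h import *
avg(4)
```

```text
avg [ 2.5555 -2.292   5.5192 -0.5614 -0.7984 -0.0226  0.5302  0.0102  0.3482
 -2.7867] sd [0.289 0.025]
```

Emit:
play_rows(translation=[[0,0.006,0],[0,0.006,0],[0,0]], twist=[[0,0,-0.8],[0,0,-0.8],[0,0,0]], gripper=[-1,-1,-1])

```text
invalid input at $.translation[2]: expected 3 numbers
```

Run:
```python
from h import *
avg(4)
print(np.round(np.load("t.npy").shape,0))
```

```text
avg [ 2.24   -2.6082  5.0853 -0.5601 -0.8112 -0.0249  0.5302  0.0102  0.3482
 -2.7868] sd [0.468 0.025]
[420 560   3]
```

Emit:
play_rows(translation=[[0,-0.006,0],[0,-0.006,0],[0,0,-0.2],[0,0,-0.4],[0,0,-0.6],[0,0,-0.6]], twist=[[0,0,0.8],[0,0,0.8],[0,0,0],[0,0,0],[0,0,0],[0,0,0]], gripper=[-1,-1,-1,-1,-1,-1])

```text
time: 22.9
tool_pos: [0.5292, 0.0105, 0.4176]
ee_rot: [3.138, -0.006, -2.943]
wrist_force: [0.4, -0.5, -1.1]
width: 0.0155
finger_force: 30.0
```

Emit:
play_rows(translation=[[0,-0.8,0],[0,-0.9,0],[0,-0.9,0],[0,-0.6,0],[0,0,0]], twist=[[0,0,0.6],[0,0,0.5],[0,0,0.5],[0,0,0.5],[0,0,0]], gripper=[-1,-1,-1,-1,-1])

```text
time: 23.4
tool_pos: [0.5448, -0.1191, 0.4169]
ee_rot: [3.14, -0.006, 3.125]
wrist_force: [0.6, 0.7, -1.9]
width: 0.0158
finger_force: 30.0
```

Run:
```python
from h import *
t2=np.mean([robot.snapshot("top").astype(float) for _ in range(4)],0).mean(2);s2=np.mean([robot.snapshot("scene").astype(float) for _ in range(4)],0).mean(2)
t1=np.load("t.npy").mean(2);s1=np.load("s.npy").mean(2)
t0=cv2.imread("pics/top0.png").astype(float).mean(2);s0=cv2.imread("pics/scene0.png").astype(float).mean(2)
W=np.s_[225:235,293:303];V=np.s_[203:219,257:273]
n=lambda a,b:round(float(np.abs(a-b).mean()),2)
print("top 2-0",n(t2[W],t0[W]),"2-1",n(t2[W],t1[W]),"1-0",n(t1[W],t0[W]))
print("scene 2-0",n(s2[V],s0[V]),"2-1",n(s2[V],s1[V]),"1-0",n(s1[V],s0[V]))
print(t0[W].astype(int));print(t1[W].astype(int));print(t2[W].astype(int))
np.savez("i.npz",t0=t0,t1=t1,t2=t2,s0=s0,s1=s1,s2=s2)
o=log();print(np.round(o["tool_pos"],4),np.round(o["ee_rot"],3))
```

```text
top 2-0 9.35 2-1 0.45 1-0 9.59
scene 2-0 4.62 2-1 2.56 1-0 2.87
[[233 238 239 237 235 232 233 235 235 233]
 [237 239 236 235 231 228 228 230 234 234]
 [238 239 234 224 220 217 208 207 224 232]
 [239 237 229 213 216 216 191 178 213 231]
 [240 238 230 213 218 220 187 167 213 231]
 [240 239 232 213 197 195 176 168 214 232]
 [239 240 234 208 181 171 164 178 217 234]
 [239 240 235 224 212 204 204 213 227 234]
 [238 239 238 236 234 231 230 232 236 234]
 [232 236 238 238 234 231 234 235 234 231]]
[[240 244 244 243 242 240 241 243 242 241]
 [244 245 244 238 234 234 237 240 242 242]
 [245 245 242 230 223 224 224 229 237 241]
 [246 246 242 228 225 225 207 203 229 241]
 [246 245 239 225 226 226 194 178 223 240]
 [246 244 236 218 208 206 183 182 224 240]
 [246 245 239 223 198 186 187 212 233 241]
 [245 246 243 237 225 220 223 235 241 242]
 [244 245 245 244 241 239 240 242 243 242]
 [240 243 245 244 241 239 241 243 242 237]]
[[241 244 244 243 241 240 242 242 241 240]
 [244 245 243 238 234 234 237 240 241 242]
 [245 246 242 230 222 224 225 229 237 241]
 [246 245 241 226 223 224 205 201 228 240]
 [245 244 239 225 225 226 194 178 222 240]
 [245 244 236 218 209 207 183 182 224 240]
 [245 245 239 222 198 185 188 212 234 241]
 [245 245 243 237 226 219 223 234 241 242]
 [244 245 245 243 241 239 240 242 242 242]
 [239 243 244 244 241 238 241 244 242 237]]
[ 0.5451 -0.1158  0.4191] [ 3.141 -0.     3.132]
```

Run:
```python
from h import *
plan([.5566,-.2192,.345],down(1.662),16)
```

```text
t 23.8 p [ 0.5451 -0.1158  0.4191] rpy [ 3.141 -0.     3.132] F [ 1.5 -0.4 -1.9] M [ 0.04 -0.16 -0.02] w 0.0159 q [-0.31  0.1   1.33  0.    1.71 -1.87]
tr [[-0.02, -0.16, 0.12], [-0.03, -0.16, 0.12], [-0.05, -0.16, 0.12], [-0.06, -0.15, 0.12], [-0.08, -0.14, 0.12], [-0.09, -0.14, 0.12], [-0.1, -0.13, 0.12], [-0.11, -0.12, 0.12], [-0.12, -0.11, 0.12], [-0.13, -0.09, 0.12], [-0.14, -0.08, 0.12], [-0.15, -0.07, 0.12], [-0.15, -0.06, 0.12], [-0.16, -0.04, 0.12], [-0.16, -0.03, 0.12], [-0.16, -0.01, 0.12]] 
tw [0.0, -0.0, 0.918] err [ 0.0115 -0.1034 -0.0741]
```

Emit:
play_rows(translation=[[-0.02,-0.16,0.08],[-0.03,-0.16,0.08],[-0.05,-0.16,0.08],[-0.06,-0.15,0.08],[-0.08,-0.14,0.08],[-0.09,-0.14,0.08],[-0.1,-0.13,0.08],[-0.11,-0.12,0.08]], twist=[[0,0,0.918],[0,0,0.918],[0,0,0.918],[0,0,0.918],[0,0,0.918],[0,0,0.918],[0,0,0.918],[0,0,0.918]], gripper=[-1,-1,-1,-1,-1,-1,-1,-1])

```text
time: 24.6
tool_pos: [0.5505, -0.1685, 0.3935]
ee_rot: [3.141, 0.0, 2.393]
wrist_force: [-0.2, -1.0, -1.2]
width: 0.0156
finger_force: 30.0
```

Emit:
play_rows(translation=[[-0.12,-0.11,0.1],[-0.13,-0.09,0.1],[-0.14,-0.08,0.1],[-0.15,-0.07,0.1],[-0.15,-0.06,0.1],[-0.16,-0.04,0.1],[-0.16,-0.03,0.1],[-0.16,-0.01,0.1]], twist=[[0,0,0.918],[0,0,0.918],[0,0,0.918],[0,0,0.918],[0,0,0.918],[0,0,0.918],[0,0,0.918],[0,0,0.918]], gripper=[-1,-1,-1,-1,-1,-1,-1,-1])

```text
time: 25.4
tool_pos: [0.5561, -0.2201, 0.3615]
ee_rot: [3.141, -0.0, 1.658]
wrist_force: [0.6, 0.3, -0.9]
width: 0.016
finger_force: 30.0
```

Run:
```python
from h import *
i=np.load("i.npz")
t3=np.mean([robot.snapshot("top").astype(float) for _ in range(3)],0).mean(2);s3=np.mean([robot.snapshot("scene").astype(float) for _ in range(3)],0)
W=np.s_[225:235,293:303]
print(t3[W].astype(int)); print(np.abs(t3-i["t0"])[W].mean(),np.abs(t3-i["t2"])[W].mean())
plan([.5566,-.2192,.345],down(1.662),1)
# key in scene: predicted underside/handle vs dark handle pixels
o=robot.get_obs();p=o["tool_pos"];
f=T(p[0],p[1]+.003,o["ee_rot"][2]-np.pi/2)
print(px("scene",f([(0,0,p[2]-.26+.088),(0,-.032,p[2]-.26+.077),(0,.032,p[2]-.26+.077)])).round(1).tolist())
d=(s3.max(2)<55)&(np.add.outer((np.arange(420)-215)**2*0,(np.arange(560)-236)**2)<40**2);d[:190]=0;d[275:]=0
n,l,st,c=cv2.connectedComponentsWithStats(d.astype(np.uint8));print([(st[k].tolist(),c[k].round(1).tolist()) for k in range(1,n) if st[k,4]>15])
```

```text
[[242 246 245 244 243 242 243 244 244 242]
 [245 246 245 240 236 236 239 242 242 243]
 [246 247 244 231 226 227 227 231 239 243]
 [247 247 243 229 227 227 209 206 231 241]
 [247 246 241 227 227 229 197 181 225 241]
 [247 246 239 221 212 210 186 184 226 241]
 [247 246 241 226 201 187 190 214 235 243]
 [247 247 245 239 229 222 226 237 242 243]
 [245 247 246 245 243 241 242 244 244 244]
 [241 244 246 245 243 240 242 245 243 239]]
11.286666666666667 1.935833333333332
t 25.7 p [ 0.5561 -0.22    0.3619] rpy [3.141 0.    1.663] F [-0.1 -0.9 -1.2] M [ 0.   -0.1  -0.01] w 0.0161 q [-0.47  0.21  1.32  0.    1.61 -0.56]
tr [[0.02, 0.01, 0.42]] 
tw [0.006, 0.001, 0.01] err [ 0.0005  0.0008 -0.0169]
[[229.3, 232.5], [223.6, 246.2], [235.6, 228.0]]
[([197, 190, 76, 15, 287], [234.6, 195.2]), ([204, 196, 20, 14, 147], [210.7, 202.2]), ([224, 199, 19, 14, 134], [230.6, 205.2]), ([221, 214, 11, 36, 200], [225.5, 236.5]), ([248, 248, 6, 7, 34], [250.5, 251.2]), ([258, 251, 7, 7, 36], [260.7, 253.6]), ([199, 256, 18, 11, 75], [208.8, 260.7])]
```

```bash
cat > fit.py <<'E'
from h import *
from scipy.optimize import least_squares
i=np.load("i.npz");W=np.s_[225:235,293:303]
S=12
c0=px("top",[[.527,.009,.1]])[0]
u=px("top",[[.527,.009,.1],[.528,.009,.1],[.527,.010,.1]]);J=np.c_[u[1]-u[0],u[2]-u[0]] # px per mm
def ren(phi,cx,cy,a,b,th,top,plate,sig):
    im=np.full((16*S,16*S),plate,np.float32)
    R=np.array([[np.cos(phi),-np.sin(phi)],[np.sin(phi),np.cos(phi)]])
    P=lambda h:np.array([(J@(R@np.array(q)*h)) for q in((1,1),(-1,1),(-1,-1),(1,-1))])+[cx+3,cy+3]
    o,n=P(5.0),P(2.5)
    px_=lambda q:((np.array(q)+.5)*S*16).astype(np.int32)
    for k in range(4):
        az=phi+np.pi/2*(k+1)
        cv2.fillConvexPoly(im,px_([o[k],o[(k+1)%4],n[(k+1)%4],n[k]]),float(a+b*np.cos(az-th)),shift=4)
    cv2.fillConvexPoly(im,px_(n),float(top),shift=4)
    im=cv2.GaussianBlur(im,(0,0),sig*S)
    return cv2.resize(im,(16,16),interpolation=cv2.INTER_AREA)[3:13,3:13]
def fit(I,phi,x0):
    return least_squares(lambda v:(ren(phi,*v)-I).ravel(),x0,diff_step=1e-2,x_scale=[.2,.2,10,10,.3,10,10,.2])
x0=[4.8,4.4,190,30,.8,220,238,.5]
best=min((fit(i["t0"][W],0,[4.8,4.4,190,30,th,220,238,.5]) for th in(0,1,2,-1,3)),key=lambda r:r.cost)
print("t0",best.cost,best.x.round(2))
for k in("t1","t2"):
    for ph in np.arange(0,1.571,.13):
        r=fit(i[k][W],ph,best.x);
        print(k,ph.round(2),round(r.cost,0),r.x.round(2)[[0,1,2,3,4]])
E
python3 fit.py
```

```text
t0 306.90489202961555 [  5.06   4.18 142.75  68.45   0.88 251.7  236.69   0.78]
t1 0.0 483.0 [  4.96   4.12 168.49  60.39   0.91]
t1 0.13 497.0 [  4.98   4.02 169.81  56.83   0.88]
t1 0.26 570.0 [  4.99   3.97 168.62  57.39   0.84]
t1 0.39 609.0 [  4.98   4.06 170.42  54.74   0.89]
t1 0.52 640.0 [  4.94   4.02 164.73  58.94   0.88]
t1 0.65 623.0 [  4.94   4.02 164.92  56.97   0.85]
t1 0.78 603.0 [  4.88   4.06 167.06  53.49   0.89]
t1 0.91 542.0 [  4.94   4.04 169.38  53.93   0.83]
t1 1.04 494.0 [  4.95   4.07 169.81  54.51   0.83]
t1 1.17 435.0 [  4.91   4.07 167.21  56.62   0.82]
t1 1.3 405.0 [  4.95   4.08 171.22  54.84   0.86]
t1 1.43 402.0 [  4.96   4.08 171.63  54.68   0.87]
t1 1.56 430.0 [  4.99   4.05 172.62  54.64   0.84]
t2 0.0 509.0 [  4.92   4.12 169.36  58.76   0.92]
t2 0.13 515.0 [  4.98   4.04 170.67  55.44   0.88]
t2 0.26 589.0 [  4.98   3.98 167.95  57.5    0.84]
t2 0.39 632.0 [  4.98   4.05 170.24  53.87   0.91]
t2 0.52 668.0 [  4.98   4.02 167.42  55.6    0.88]
t2 0.65 677.0 [  4.95   4.01 164.25  56.31   0.85]
t2 0.78 680.0 [  4.88   4.08 163.8   54.84   0.79]
t2 0.91 588.0 [  4.93   4.05 167.4   55.39   0.88]
t2 1.04 538.0 [  4.94   4.09 169.16  53.98   0.87]
t2 1.17 462.0 [  4.92   4.08 170.26  54.41   0.85]
t2 1.3 434.0 [  4.96   4.1  170.91  53.41   0.86]
t2 1.43 424.0 [  4.95   4.05 171.03  54.64   0.85]
t2 1.56 444.0 [  4.99   4.05 173.09  52.73   0.86]
```

The spindle fit is best near 1.4 rad (mod 90°), which agrees with the lock being at its stop in both looks. I'll stand the key back now; trying the cover will settle it.

Emit:
play_rows(translation=[[0.02,0.01,0.4],[0,0,0.5],[0,0,0.4],[0,0,0.25],[0,0,0]], twist=[[0,0,0],[0,0,0],[0,0,0],[0,0,0],[0,0,0]], gripper=[-1,-1,-1,-1,-1])

```text
time: 26.2
tool_pos: [0.5563, -0.219, 0.3045]
ee_rot: [3.139, 0.002, 1.663]
wrist_force: [-4.5, 3.3, 13.6]
width: 0.0162
finger_force: 30.0
```

Run:
```python
from h import *
avg(2)
```

```text
avg [-4.8321  2.9259 13.3517  0.5215  1.0636 -0.0339  0.5563 -0.219   0.3045
  1.6625] sd [0.275 0.004]
```

Emit:
play_rows(translation=[[0,0,-0.2],[0.055,-0.045,0],[0,0,0.1],[0,0,0.15],[0,0,0.1],[0,0,0]], twist=[[0,0,0],[0,0,0],[0,0,0],[0,0,0],[0,0,0],[0,0,0]], gripper=[-1,-1,-1,-1,-1,-1])

```text
time: 26.9
tool_pos: [0.5553, -0.2176, 0.304]
ee_rot: [3.13, 0.006, 1.662]
wrist_force: [-5.6, 4.4, 31.2]
width: 0.016
finger_force: 30.0
```

Run:
```python
from h import *
avg(2)
```

```text
avg [-6.0084  4.7589 31.346   0.7853  1.4762 -0.0559  0.5553 -0.2176  0.304
  1.6617] sd [0.704 0.023]
```

Emit:
play_rows(translation=[[0,0,-0.4],[0.075,0,0],[0,0,0.1],[0,0,0.15],[0,0,0]], twist=[[0,0,0],[0,0,0],[0,0,0],[0,0,0],[0,0,0]], gripper=[-1,-1,-1,-1,-1])

```text
time: 27.5
tool_pos: [0.5545, -0.2145, 0.3043]
ee_rot: [3.137, 0.003, 1.661]
wrist_force: [-2.8, 2.3, 22.7]
width: 0.0162
finger_force: 30.0
```

Run:
```python
from h import *
avg(2)
im=robot.snapshot("scene")
for c in("scene","top"):
  for n in("key","stand_hole"):
    for r in robot.spot_point(n,c)[:2]: print(c,n,round(r["score"],2),np.round(r["centre"],4))
print(im[236:262,214:246].mean(2).astype(int))
```

```text
avg [-4.33140e+00  1.95020e+00  2.07118e+01  4.97200e-01  9.74200e-01
 -1.84000e-02  5.54500e-01 -2.14500e-01  3.04300e-01  1.66130e+00] sd [0.514 0.028]
scene key 0.58 [ 0.5513 -0.2283  0.0424]
scene stand_hole 0.7 [ 0.5585 -0.2183  0.0516]
scene stand_hole 0.31 [0.4549 0.0122 0.0754]
top stand_hole 0.56 [ 0.5569 -0.2205  0.045 ]
[[132 134 127 104  83 101 137 136 137 132 134 134 117  12  85 139 135 137
  143 137 122 117  84  68 103 137 131 118  92 111 104 105]
 [136 127 109  74  53  95 142 137 136 139 137 117  40  27  66 119 130 132
  133 142 139 141 142 142 132 127 131 114  27  31  38  68]
 [ 71 104  71  52  89 136 137 134 139 136 123  66  30  18  67 119 127 137
  140 142 139 139 135 137 129 125 129 128 111 104  89  74]
 [103  72  50  75 121 131 141 136 133 140 129  45  14  29  43  98 126 130
  136 141 139 134 138 136 126 126 127 125 103 105 106 106]
 [ 56  81 127 120 121 126 133 138 138 142 126  45  24  27  47  96 131 133
  120 104 138 138 135 135 134 128 125 122 105 103 104 103]
 [ 44  86 119 118 113 116 131 139 136 137 134  69  27  27  51 100 136 113
   64 109 141 137 134 134 12
[... 1991 characters left out ...]
4 138 133 125 129 125 112 103 101]
 [107 112 114 119 131 141 137 131 130 136 138 144 133  16  23  31  22  27
   27  19  92 147 138 135 138 136 125 133 119  80  54  77]
 [121 127 122 111 117 130 131 132 138 139 142 127  39  11  26  26  24  38
   33  18  71 126 137 138 136 135 125 132 124  87  57  60]
 [ 86 113 120 124 122 124 126 131 132 144 136  68  25  21  29  34  26  33
   29  20  70 129 138 136 133 140 122 130 119  91  61  62]
 [ 26  32  75 109 124 130 126 120 132 134 100  15  29  31  31  21  29  29
   23  13  76 128 139 136 134 132 122 122 132 154 164 162]
 [ 38  29  48  83 116 129 132 124 133 130   8  20  17  35  29  29  32  38
   29  13  54 115 140 136 136 133 119 126 138 158 165 157]]
```

The detector puts the key's mouth about 10 mm off, towards −y, so the key may have tilted in the grip. I'll lift it a little and check its outline numerically.

Emit:
play_rows(translation=[[0,0,-0.5],[0,0,-0.5],[0,0,0]], twist=[[0,0,0],[0,0,0],[0,0,0]], gripper=[-1,-1,-1])

```text
time: 28.15
tool_pos: [0.5544, -0.2148, 0.3402]
ee_rot: [3.14, 0.001, 1.661]
wrist_force: [0.0, -0.2, -0.6]
width: 0.0158
finger_force: 30.0
```

Run:
```python
from h import *
o=log();p=o["tool_pos"];print(np.round(p,4),np.round(o["ee_rot"],3))
im=robot.snapshot("scene")
for _ in range(2):
    robot.snapshot("scene")
    for r in robot.spot_point("key","scene")[:1]: print("spot",round(r["score"],2),np.round(r["centre"],4))
    for r in robot.recognise("key","scene")[:1]: print("rec",round(r["score"],2),np.round(r["centre"],4))
f=T(p[0],p[1]+.0025,.09);z=p[2]-.26
for n,q in (("stemtop",(0,0,.066)),("bot",(0,0,0)),("near top",(0,-.032,.088)),("near bot",(0,-.032,.066)),("far top",(0,.032,.088)),("far bot",(0,.032,.066))):
    print(n,px("scene",f([(q[0],q[1],q[2]+z)])).round(1)[0])
a=im.astype(int);ch=np.full(a.shape[:2],'.')
mx=a.max(2);sat=mx-a.min(2)
ch[mx<48]='#';ch[(sat<18)&(mx>=48)]='g';ch[(sat<18)&(mx>=150)]='w'
ch[(a[:,:,0]>a[:,:,2]+18)]='b'
print("\n".join("%3d "%r+"".join(ch[r,205:255]) for r in range(205,275)))
```

```text
[ 0.5544 -0.2148  0.3402] [3.140e+00 1.000e-03 1.661e+00]
spot 0.59 [ 0.5523 -0.2257  0.0784]
rec 0.95 [ 0.5548 -0.2303  0.1262]
rec 0.9 [ 0.5561 -0.2283  0.1231]
stemtop [231.2 248.2]
bot [233.3 272.6]
near top [224.3 249. ]
near bot [225.2 257.6]
far top [236.3 230.8]
far bot [237.  239.2]
205 wwg########gbbbg#gbbbbbbbbbbbbg###############gggg
206 wg##################....bbbbbbbbbbbbggg######ggggg
207 #####g##g####gg####g...######gbbbbbbbbbbbg.g###ggg
208 g#g#########bbb###ggg.g############gbbbbb.....####
209 g####gg#g##bbbbg#gggg.##g##############........###
210 g##########bbgggggggg#####g#ggggg#####gg......g###
211 #.#########bbgggggggg##gggggggggbbb##ggg.......g##
212 g####gg####bbgggggggg##ggggggggbbbb##ggg........ww
213 g####g####gbb.ggggggg#g######g#bbwwgggg........www
214 wg#########bbbggggggg##########bb.gwwwwwggggggwwww
215 wg###########gggggggg##########bb.gggggggwwwwggggg
216 gg##########ggggggggg#########gbbggggggggggggggggg
217 gwwwwwwg##ggggggggggg###g###g#gbbbgggggggggggggggg
218 gwgggwwww....gggggggg##########.bgwgg.wwgggggggggg
219 ggggggwg.....gggggggggg#########g
[... 2342 characters left out ...]
#bbbb....gggggggggggwgwwwwwwww...gggg..g
263 gggggg#####bbbbb....g.ggggggggwgwggwwwwwg.........
264 ggggggg###bbbbbb..gggggggggggg.gwg.ggwwggg..ww....
265 gggggggg#bbbbbbb.......gggggggggwwg..gwwgggg......
266 ggg#gggggbbbbbbb......ggggggggggg...gwwgggwww.....
267 gggggggbbbbbbbbb....ggggggggggggggg..gg...gg......
268 g##ggggbbbbbbbbbgwgggggggggggggggwg..g............
269 ggggggbbbbbbbbbbb.gwgggggggggggggww......g........
270 gggggbbbbbbbbbbbbwgwgggggggggggggwg...ggggg.......
271 bgggbbbbbbbbbbbbbggwggggggggggggwgg.....wgg..g....
272 bggbbbbbbbbbbbbbbwgwggggggggggggggg..gwwg...g.w...
273 gggbbbbbbbbbbbbbwww.ggggggggggggwwggggwgwggggwww..
274 ggbbbbbbbbbbbbbggw..ggggggggggggwwwgggwgggg...w...
```

The outline shows the stem running left of the predicted line: the handle is level with the pads, but the key's foot is swung towards −y by about 0.15 rad. I'll tilt the tool to make the key plumb and recheck.

Emit:
play_rows(translation=[[-0.34,0,0],[-0.34,0,0],[0,0,0],[0,0,0]], twist=[[0,0.75,0],[0,0.75,0],[0,0,0],[0,0,0]], gripper=[-1,-1,-1,-1])

```text
time: 28.9
tool_pos: [0.5564, -0.2419, 0.3377]
ee_rot: [-3.14, -0.149, 1.66]
wrist_force: [-0.2, 0.5, -1.2]
width: 0.0159
finger_force: 30.0
```

```bash
cat > kp.py <<'E'
from h import *
def kp(n=4,rows=None):
    o=log();R=Ro.from_euler("xyz",o["ee_rot"]);p=np.array(o["tool_pos"]);g=p+R.apply([0,0,.18])
    print("grasp",g.round(4),"rpy",np.round(o["ee_rot"],3),"t",o["time"])
    ims=[];sp=[]
    for _ in range(n):
        ims.append(robot.snapshot("scene").astype(float)); 
        r=[q for q in robot.spot_point("key","scene") if abs(q["centre"][0]-g[0])<.05 and abs(q["centre"][1]-g[1])<.05]
        if r: sp.append(r[0]["centre"])
    print("spots",np.round(sp,4).tolist())
    a=np.mean(ims,0).astype(int);ch=np.full(a.shape[:2],'.');mx=a.max(2);sat=mx-a.min(2)
    ch[mx<48]='#';ch[(sat<18)&(mx>=48)]='g';ch[(sat<18)&(mx>=150)]='w';ch[(a[:,:,0]>a[:,:,2]+18)]='b'
    c=px("scene",[g-[0,0,.03]])[0].astype(int)
    print("\n".join("%3d "%r+"".join(ch[r,c[0]-15:c[0]+17]) for r in range(c[1]-12,c[1]+24)),"col0",c[0]-15)
    z=g[2]-.080
    for nm,q in (("stemtop",.066),("bot",0)): print(nm,px("scene",[[g[0],g[1],z+q]]).round(1)[0])
    for nm,q in (("near",-.032),("far",.032)): print(nm,px("scene",[[g[0],g[1]+q,z+.066],[g[0],g[1]+q,z+.088]]).round(1).tolist())
E
python3 -c "from kp import *;kp()"
```

```text
grasp [ 0.5538 -0.2152  0.1597] rpy [-3.14  -0.149  1.66 ] t 28.9
spots [[0.5498, -0.2153, 0.0768], [0.5521, -0.2145, 0.0793], [0.5497, -0.2152, 0.0785], [0.5481, -0.2122, 0.0789]]
243 .....ggggg#######ggggggggggggggg
244 .....ggggg#######ggggggggggggggg
245 ......gggg#######ggggggggggggggg
246 ......ggg#########gggggggggggggg
247 ......gg##########gggggggggggggg
248 .......g##########gggggggggggggg
249 .......###########gggggggggggggg
250 .......###########gggggggggggggg
251 .......##########ggggggg.ggggggg
252 .......#########gggggg....gggggg
253 .......#########gggg......gggggg
254 .......########ggggg......gggggg
255 .......g#######ggggg......gggggg
256 .......g######gggggg.....ggggggg
257 .........g###ggggggg....gg.g..gg
258 ..............gggggg....gggggggg
259 ..............ggggggg.......gggg
260 bbb...........gggggggww..w..w...
261 gbbb.......ggggggggggwwwwwwwwww.
262 ggbbb...ggggwggggggggggwwwwwww..
263 gbbbb........gggggggggggwwwwwwg.
264 bbbbbb..ggg.gggggggggggg.ggwwwgg
265 bbbbbb..g...gggggggggggg..ggwwgg
266 bbbbbb......gggggggggggg...gwggg
267 bbbbbb.....ggggggggggggg...gg..g
268 bbbbbbgwggggggggggggggggwgggg...
269 bbbbbb..ggwwggggggggggggwg.....g
270 bbbbbbbggwwwggggggggggggw....ggg
271 bbbbbbb.ggwwggggggggggggw....wgg
272 bbbbbbbwggwwggggggggggggg..ggwg.
273 bbbbbbwwwwwwgggggggggggwggggwwwg
274 bbbbbgww.wwwggggggggggwwwggggggg
275 bbbbgww....wggggggggggwgggggggg.
276 bbb.....g.gwgbbbbbbwgwwwg.gg....
277 bbbwg.....gwwbbbbbbbbbbbb.g.....
278 bbwwwg...gggbbbbbbbbbbbbbbbbbbb. col0 215
stemtop [230.3 249.1]
bot [232.5 273.6]
near [[222.9, 258.3], [222.0, 249.7]]
far [[237.3, 240.4], [236.7, 231.9]]
```

Emit:
play_rows(translation=[[-0.08,0.06,0.3],[-0.085,0,0.44],[0,0,0],[-0.028,0,0.186],[-0.028,0,0.186],[0,0,0]], twist=[[0,0,0],[0,0,0],[0,0,0],[0,0,0],[0,0,0],[0,0,0]], gripper=[-1,-1,-1,-1,-1,-1])

```text
time: 29.9
tool_pos: [0.559, -0.2435, 0.2921]
ee_rot: [-3.141, -0.151, 1.661]
wrist_force: [1.3, 0.5, -1.8]
width: 0.016
finger_force: 30.0
```

Run:
```python
from h import *
avg(2)
o=log();R=Ro.from_euler("xyz",o["ee_rot"]);print((np.array(o["tool_pos"])+R.apply([0,0,.18])).round(4))
```

```text
avg [ 0.0217 -0.346  -1.6503 -0.0787 -0.0759 -0.0297  0.5591 -0.2435  0.293
  1.661 ] sd [0.093 0.022]
[ 0.5566 -0.2168  0.1152]
```

Emit:
play_rows(translation=[[-0.03,0,0.2],[-0.03,0,0.2],[-0.025,0,0.17],[0,0,0]], twist=[[0,0,0],[0,0,0],[0,0,0],[0,0,0]], gripper=[-1,-1,-1,-1])

```text
time: 30.4
tool_pos: [0.5589, -0.2434, 0.2691]
ee_rot: [-3.14, -0.151, 1.661]
wrist_force: [1.0, -0.4, -1.6]
width: 0.0159
finger_force: 30.0
```

Run:
```python
from h import *
avg(2)
o=log();R=Ro.from_euler("xyz",o["ee_rot"]);print((np.array(o["tool_pos"])+R.apply([0,0,.18])).round(4))
```

```text
avg [ 0.0679  0.0273 -0.8164 -0.115  -0.0888 -0.0159  0.5589 -0.2435  0.2696
  1.6609] sd [0.035 0.02 ]
[ 0.5564 -0.2167  0.0917]
```

The key is back in its hole, plumb and free of load. I'll release it and back off along the tool axis.

Emit:
play_rows(translation=[[0,0,0],[0,0,0],[0,0,0],[0,0,-0.4],[0,0,-0.9],[0,0,-0.9]], twist=[[0,0,0],[0,0,0],[0,0,0],[0,0,0],[0,0,0],[0,0,0]], gripper=[-0.3,-0.1,-0.1,-0.1,-0.1,-0.1])

```text
time: 31.1
tool_pos: [0.56, -0.2565, 0.3573]
ee_rot: [-3.14, -0.151, 1.661]
wrist_force: [0.6, 0.1, 0.4]
width: 0.0421
finger_force: 0.0
```

```bash
cat > kin.py <<'E'
from h import *
from scipy.optimize import least_squares
D=[json.loads(l) for l in open("log.txt")]
def fk(v,q):
    a,L1,b,L2,L3,d,z0=v;s2,s3,s5=q[1],q[1]+q[2],q[1]+q[2]+q[4]
    r=a+L1*np.sin(s2)+L2*np.sin(s3)+b*np.cos(s3)+L3*np.sin(s5);z=z0+L1*np.cos(s2)+L2*np.cos(s3)-b*np.sin(s3)+L3*np.cos(s5)
    c,s=np.cos(q[0]),np.sin(q[0]);return np.array([c*r-s*d,s*r+c*d,z])
D0=[d for d in D if abs(d[0][3])<.03]
f=least_squares(lambda v:np.concatenate([fk(v,d[0])-d[1] for d in D0]),[0,.4,0,.4,.1,.05,.2])
v=f.x
if __name__=="__main__":
    print(len(D0),v.round(3),np.abs(f.fun).max().round(4)); print(np.linalg.svd(f.jac)[1].round(3))
    H=np.array([.6515,.0105]);  # hinge x,y
    x=[0,.6,1.4,1.0]
    for a0 in (.7,.9,1.05,1.2):
        print("tilt0",a0)
        for th in (0,.35,.7,1.05):
            a=a0-th; g=np.array([H[0]-.195*np.cos(th)+.009*np.sin(th),H[1],.066+.195*np.sin(th)+.009*np.cos(th)])
            t=g-.18*np.array([np.sin(a),0,-np.cos(a)])
            r=least_squares(lambda q:np.r_[(fk(v,[q[0],q[1],q[2],0,q[3]])-t)*10,q[1]+q[2]+q[3]-(np.pi-a)],x,bounds=([-3.1,-.76,.27,.17],[3.1,2.03,2.55,2.65]))
            x=r.x;print(th,t.round(3),x.round(2),"err",np.sqrt(2*r.cost).round(4))
E
python3 kin.py; python3 -c "
from h import *
plan([.4,.02,.35],down(1.58),8)
robot.snapshot('scene')
for r in robot.spot_point('key','scene')[:1]:print(r)
robot.snapshot('top')
for r in robot.spot_point('cover_handle','top')[:1]:print(r)"
```

```text
18 [0.    0.449 0.101 0.5   0.151 0.057 0.153] 0.0006
[8.472e+00 6.005e+00 4.243e+00 2.530e-01 2.390e-01 2.130e-01 4.000e-03]
tilt0 0.7
0 [0.341 0.01  0.213] [-0.14 -0.52  2.33  0.64] err 0.0
0.35 [0.41 0.01 0.31] [-0.11 -0.32  1.94  1.17] err 0.0
0.7 [0.508 0.01  0.379] [-0.09  0.    1.51  1.63] err 0.0
1.05 [0.624 0.01  0.409] [-0.07  0.37  1.04  2.08] err 0.0
tilt0 0.9
0 [0.316 0.01  0.187] [-0.15 -0.61  2.47  0.38] err 0.0
0.35 [0.377 0.01  0.295] [-0.12 -0.46  2.09  0.96] err 0.0
0.7 [0.472 0.01  0.375] [-0.1  -0.15  1.66  1.43] err 0.0
1.05 [0.589 0.01  0.418] [-0.08  0.22  1.19  1.87] err 0.0
tilt0 1.05
0 [0.3   0.01  0.165] [-0.15 -0.62  2.55  0.22] err 0.0651
0.35 [0.355 0.01  0.279] [-0.13 -0.56  2.2   0.79] err 0.0
0.7 [0.446 0.01  0.368] [-0.1  -0.25  1.78  1.27] err 0.0
1.05 [0.562 0.01  0.42 ] [-0.08  0.11  1.31  1.72] err 0.0
tilt0 1.2
0 [0.289 0.01  0.14 ] [-0.15 -0.55  2.55  0.19] err 0.3139
0.35 [0.336 0.01  0.26 ] [-0.14 -0.64  2.32  0.62] err 0.0
0.7 [0.422 0.01  0.356] [-0.11 -0.36  1.9   1.1 ] err 0.0
1.05 [0.535 0.01  0.418] [-0.09  0.    1.44  1.55] err 0.0
t 31.1 p [ 0.56   -0.2565  0.3573] rpy [-3.14  -0.151  1.661] F [0.6 0.1 0.4] M [-0.07 -0.07 -0.02] w 0.0421 q [-0.55  0.27  1.25  0.12  1.71 -0.63]
tr [[0.89, -0.42, 0.16], [0.89, -0.43, 0.14], [0.89, -0.44, 0.13], [0.89, -0.45, 0.11], [0.88, -0.46, 0.09], [0.88, -0.47, 0.07], [0.88, -0.47, 0.06], [0.87, -0.48, 0.04]] 
tw [-0.01, -0.189, 0.101] err [-0.16    0.2765 -0.0073]
{'centre': [0.5536, -0.2164, 0.01], 'score': 0.73}
{'centre': [0.4543, 0.0076, 0.0763], 'score': 0.63}
```

Run:
```python
from kin import *
a=.75
for s,dz in((.06,0),(.04,0),(.04,.08),(0,0)):
    t=np.array([.456,.010,.075+dz])-(.18+s)*np.array([np.sin(a),0,-np.cos(a)])
    r=least_squares(lambda q:np.r_[(fk(v,[q[0],q[1],q[2],0,q[3]])-t)*10,q[1]+q[2]+q[3]-(np.pi-a)],[-.14,-.5,2.3,.6],bounds=([-3.1,-.76,.27,.17],[3.1,2.03,2.55,2.65]))
    print(s,dz,t.round(3),r.x.round(2),np.sqrt(2*r.cost).round(4))
T0=down(1.577)*Ro.from_rotvec([-.75,0,0])
print(T0.apply([0,0,1]),T0.as_euler("xyz").round(3))
plan([.306,.010,.30],T0,11)
```

```text
0.06 0 [0.292 0.01  0.251] [-0.16 -0.76  2.36  0.81] 0.0235
0.04 0 [0.306 0.01  0.236] [-0.15 -0.7   2.37  0.72] 0.0
0.04 0.08 [0.306 0.01  0.316] [-0.15 -0.76  2.23  0.92] 0.0019
0 0 [0.333 0.01  0.207] [-0.14 -0.55  2.37  0.58] 0.0
[ 0.68162564  0.00422864 -0.73168887] [2.392 0.    1.577]
t 31.3 p [ 0.5603 -0.2567  0.3583] rpy [ 3.139 -0.148  1.661] F [ 0.9  0.4 -1.5] M [-0.05 -0.06  0.03] w 0.0419 q [-0.55  0.27  1.25  0.12  1.7  -0.63]
tr [[0.63, -0.52, 0.23], [0.63, -0.54, 0.18], [0.63, -0.55, 0.13], [0.63, -0.56, 0.09], [0.63, -0.56, 0.04], [0.63, -0.57, -0.01], [0.63, -0.56, -0.06], [0.63, -0.56, -0.11], [0.62, -0.55, -0.16], [0.62, -0.54, -0.2], [0.62, -0.53, -0.25]] 
tw [-0.684, -0.157, 0.022] err [-0.2543  0.2667 -0.0583]
```

Emit:
play_rows(translation=[[0.6,-0.48,0.2],[0.61,-0.49,0.14],[0.61,-0.5,0.1],[0.61,-0.51,0.06],[0.61,-0.52,0.02],[0.61,-0.52,-0.03],[0.61,-0.52,-0.08],[0.61,-0.52,-0.1]], twist=[[-0.684,-0.157,0.022],[-0.684,-0.157,0.022],[-0.684,-0.157,0.022],[-0.684,-0.157,0.022],[-0.684,-0.157,0.022],[-0.684,-0.157,0.022],[-0.684,-0.157,0.022],[-0.684,-0.157,0.022]], gripper=[-0.36,-0.36,-0.36,-0.36,-0.36,-0.36,-0.36,-0.36])

```text
time: 32.1
tool_pos: [0.3869, -0.0686, 0.3222]
ee_rot: [2.599, -0.037, 1.61]
wrist_force: [0.0, 0.3, 0.8]
width: 0.0298
finger_force: 0.0
```

Run:
```python
from h import *
T0=down(1.577)*Ro.from_rotvec([-.75,0,0])
plan([.322,.010,.275],T0,4)
```

```text
t 32.1 p [ 0.3869 -0.0686  0.3222] rpy [ 2.599 -0.037  1.61 ] F [0.  0.3 0.8] M [-0.05  0.13 -0.01] w 0.0298 q [-0.42 -0.42  2.01  0.29  1.09 -0.53]
tr [[0.5, -0.49, 0.07], [0.5, -0.5, 0.04], [0.5, -0.5, 0.01], [0.49, -0.5, -0.03]] 
tw [-0.52, -0.123, 0.011] err [-0.0649  0.0786 -0.0472]
```

Emit:
play_rows(translation=[[0.46,-0.46,0.06],[0.46,-0.46,0.03],[0.46,-0.46,0.01],[0.44,-0.46,-0.03],[0,0,0]], twist=[[-0.48,-0.11,0.01],[-0.48,-0.11,0.01],[-0.48,-0.11,0.01],[-0.48,-0.11,0.01],[0,0,0]], gripper=[-0.36,-0.36,-0.36,-0.36,-0.36])

```text
time: 32.6
tool_pos: [0.3249, 0.0041, 0.2766]
ee_rot: [2.414, -0.004, 1.585]
wrist_force: [0.2, -0.4, 0.6]
width: 0.0301
finger_force: 0.0
```

Run:
```python
from h import *
T0=down(1.577)*Ro.from_rotvec([-.75,0,0])
plan([.312,.010,.230],T0,2)
plan([.333,.010,.207],T0,2,([.312,.010,.230],T0))
```

```text
t 32.6 p [0.3249 0.0041 0.2766] rpy [ 2.414 -0.004  1.585] F [ 0.2 -0.4  0.6] M [-0.08  0.24  0.01] w 0.0301 q [-0.25 -0.67  2.27  0.23  0.85 -0.35]
tr [[0.07, -0.51, 0.33], [0.07, -0.51, 0.32]] 
tw [-0.114, -0.041, 0.016] err [-0.0129  0.0059 -0.0466]
t 32.6 p [0.3249 0.0041 0.2766] rpy [ 2.414 -0.004  1.585] F [ 0.2 -0.4  0.6] M [-0.08  0.24  0.01] w 0.0301 q [-0.25 -0.67  2.27  0.23  0.85 -0.35]
tr [[-0.0, -0.0, 0.39], [-0.0, -0.0, 0.39]] 
tw [0.0, 0.0, 0.0] err [ 0.021  0.    -0.023]
```

Emit:
play_rows(translation=[[0.07,-0.51,0.33],[0.07,-0.51,0.32],[0,0,0]], twist=[[-0.11,-0.04,0.02],[-0.11,-0.04,0.02],[0,0,0]], gripper=[-0.36,-0.36,-0.36])

```text
time: 32.9
tool_pos: [0.3134, 0.0081, 0.2304]
ee_rot: [2.395, -0.001, 1.574]
wrist_force: [0.7, 0.4, -0.9]
width: 0.0304
finger_force: 0.0
```

Run:
```python
from h import *
T0=down(1.577)*Ro.from_rotvec([-.75,0,0])
plan([.333,.010,.207],T0,2)
robot.snapshot("top")
for r in robot.spot_point('cover_handle','top')[:1]:print(r)
```

```text
t 32.9 p [0.3134 0.0081 0.2304] rpy [ 2.395e+00 -1.000e-03  1.574e+00] F [ 0.7  0.4 -0.9] M [0.01 0.25 0.06] w 0.0304 q [-0.24 -0.68  2.37  0.24  0.73 -0.36]
tr [[0.02, -0.02, 0.38], [0.02, -0.02, 0.38]] 
tw [-0.016, 0.009, -0.015] err [ 0.0196  0.0019 -0.0234]
{'centre': [0.4523, 0.0083, 0.0749], 'score': 0.96}
```

Emit:
play_rows(translation=[[0.02,-0.02,0.38],[0.02,-0.02,0.38],[0,0,0],[0,0,0],[0,0,0],[0,0,0]], twist=[[0,0,0],[0,0,0],[0,0,0],[0,0,0],[0,0,0],[0,0,0]], gripper=[-0.36,-0.36,-0.36,-1,-1,-1])

```text
time: 33.6
tool_pos: [0.3324, 0.0096, 0.2088]
ee_rot: [2.397, 0.001, 1.575]
wrist_force: [-14.8, -2.5, -0.1]
width: 0.0108
finger_force: 30.0
```

```bash
cat > arc.py <<'E'
from kin import *
def arc(th1,n,th0=0.,H=(.6515,.0105),lead=0):
    """rows moving rigidly about the hinge line (through H, z .066, yaw .006) from th0 to th1"""
    o=log();p=np.array(o["tool_pos"]);R=Ro.from_euler("xyz",o["ee_rot"])
    print("t",o["time"],"p",p.round(4),"rpy",np.round(o["ee_rot"],3),"F",np.round(o["wrist_force"],1),"M",np.round(o["wrist_torque"],2),"w",round(float(o["width"]),4),"q",np.round(o["joint_positions"],2))
    g=p+R.apply([0,0,.18]);h=np.array([*H,.066]);print("grasp",g.round(4),"cover angle by grasp",np.arctan2(g[2]-.066,h[0]-g[0]).round(4)-np.arctan2(.009,.195).round(4),"rad",np.hypot(g[2]-.066,h[0]-g[0]).round(4))
    ax=np.array([-np.sin(.006),np.cos(.006),0]);d=(th1-th0)/n
    S=Ro.from_rotvec(ax*d);p2=h+S.apply(p-h)
    # each row identical in tool frame
    print("row tr",(R.inv().apply(p2-p)/.04).round(3),"tw",(R.inv().apply(ax*d)/.1).round(3))
    P=h+Ro.from_rotvec(ax*(th1-th0)).apply(p-h);print("end",P.round(3))
E
python3 -c "
from arc import *
arc(1.047,14)"
```

```text
t 33.6 p [0.3324 0.0096 0.2088] rpy [2.397e+00 1.000e-03 1.575e+00] F [-14.8  -2.5  -0.1] M [-0.29  2.38 -0.26] w 0.0108 q [-0.21 -0.57  2.37  0.25  0.62 -0.36]
grasp [0.4544 0.0099 0.0764] cover angle by grasp 0.006599999999999995 rad 0.1974
row tr [-0.     0.61  -0.235] tw [ 0.748 -0.    -0.002]
end [0.616 0.011 0.414]
```

Emit:
play_rows(translation=[[0,0.3,-0.12],[0,0.3,-0.12],[0,0.3,-0.12],[0,0,0]], twist=[[0.374,0,0],[0.374,0,0],[0.374,0,0],[0,0,0]], gripper=[-1,-1,-1,-1])

```text
time: 34.0
tool_pos: [0.3506, 0.0097, 0.245]
ee_rot: [2.509, 0.001, 1.575]
wrist_force: [-11.2, -2.9, -1.6]
width: 0.0109
finger_force: 30.0
```

```bash
python3 -c "
from arc import *
arc(1.047,13,.11)"
```

```text
t 34.0 p [0.3506 0.0097 0.245 ] rpy [2.509e+00 1.000e-03 1.575e+00] F [-11.2  -2.9  -1.6] M [-0.2   2.02 -0.14] w 0.0109 q [-0.18 -0.52  2.24  0.15  0.8  -0.26]
grasp [0.457  0.0099 0.0998] cover angle by grasp 0.126 rad 0.1974
row tr [ 0.     0.589 -0.226] tw [ 0.721 -0.001 -0.002]
end [0.618 0.011 0.414]
```

The cover lifts, so the lock is open. There's a small steady push towards −x, so I'll ease the tool back while following the arc.

Emit:
play_rows(translation=[[0,0.54,-0.26],[0,0.585,-0.225],[0,0.585,-0.225],[0,0.585,-0.225],[0,0.585,-0.225],[0,0.585,-0.225],[0,0,0]], twist=[[0.72,0,0],[0.72,0,0],[0.72,0,0],[0.72,0,0],[0.72,0,0],[0.72,0,0],[0,0,0]], gripper=[-1,-1,-1,-1,-1,-1,-1])

```text
time: 34.7
tool_pos: [0.4532, 0.0101, 0.3585]
ee_rot: [2.926, -0.001, 1.573]
wrist_force: [4.1, 1.5, -6.3]
width: 0.011
finger_force: 30.0
```

```bash
python3 -c "
from arc import *
arc(1.047,7,.543,(.649,.0105))"
```

```text
t 34.7 p [0.4532 0.0101 0.3585] rpy [ 2.926e+00 -1.000e-03  1.573e+00] F [ 4.1  1.5 -6.3] M [ 0.35 -0.51  0.05] w 0.011 q [-0.11 -0.19  1.73  0.03  1.38 -0.12]
grasp [0.4916 0.0103 0.1826] cover angle by grasp 0.5917 rad 0.1959
row tr [ 0.002  0.597 -0.21 ] tw [ 0.72  -0.003  0.   ]
end [0.619 0.011 0.417]
```

Emit:
play_rows(translation=[[0,0.54,-0.19],[0,0.54,-0.19],[0,0.54,-0.19],[0,0.54,-0.19],[0,0.54,-0.19],[0,0.54,-0.19],[0,0.4,-0.15],[0,0,0]], twist=[[0.65,0,0],[0.65,0,0],[0.65,0,0],[0.65,0,0],[0.65,0,0],[0.65,0,0],[0.5,0,0],[0,0,0]], gripper=[-1,-1,-1,-1,-1,-1,-1,-1])

```text
time: 35.5
tool_pos: [0.5941, 0.0105, 0.4126]
ee_rot: [-2.912, -0.001, 1.574]
wrist_force: [-3.6, 2.5, 1.5]
width: 0.0113
finger_force: 30.0
```

```bash
python3 -c "
from arc import *
arc(1.047,1,1.03,(.6495,.0105))
for c in('top','scene'):
  robot.snapshot(c)
  for n in('cover_handle','cover_hinge','key','stand_hole'):
    for r in robot.spot_point(n,c)[:1]:print(c,n,round(r['score'],2),np.round(r['centre'],4))
"
```

```text
t 35.5 p [0.5941 0.0105 0.4126] rpy [-2.912e+00 -1.000e-03  1.574e+00] F [-3.6  2.5  1.5] M [ 0.33  0.62 -0.09] w 0.0113 q [-0.07  0.26  1.16 -0.02  1.95 -0.08]
grasp [0.5531 0.0106 0.2374] cover angle by grasp 1.0122 rad 0.1966
row tr [ 0.     0.139 -0.055] tw [ 0.17  -0.001  0.   ]
end [0.6   0.011 0.414]
top key 0.49 [ 0.5571 -0.2154  0.012 ]
top stand_hole 0.86 [ 0.5587 -0.219   0.0462]
scene cover_handle 0.85 [0.552  0.0101 0.2329]
scene cover_hinge 0.63 [0.6537 0.0104 0.0696]
scene key 0.6 [ 0.5532 -0.2171  0.0094]
scene stand_hole 0.69 [ 0.559  -0.2174  0.0524]
```

Emit:
play_rows(translation=[[0,0.15,-0.06],[0,0.14,-0.055],[0,0,0],[0,0,0],[0,0,0]], twist=[[0.18,0,0],[0.17,0,0],[0,0,0],[0,0,0],[0,0,0]], gripper=[-1,-1,-1,-1,-1])

```text
time: 36.5
tool_pos: [0.6055, 0.0107, 0.4143]
ee_rot: [-2.879, 0.0, 1.573]
wrist_force: [-4.6, 4.2, 3.8]
width: 0.0113
finger_force: 30.0
```

```bash
python3 -c "
from arc import *
arc(1.047,1,1.03,(.6495,.0105))
L=[]
for k in range(3):
  robot.snapshot('scene')
  for n in('cover_handle','lock_head','cover_hinge'):
    for r in robot.spot_point(n,'scene')[:1]:print(n,round(r['score'],2),np.round(r['centre'],4))
"
```

```text
t 36.5 p [0.6055 0.0107 0.4143] rpy [-2.879  0.     1.573] F [-4.6  4.2  3.8] M [ 0.66  0.84 -0.18] w 0.0113 q [-0.07  0.3   1.11 -0.02  1.99 -0.08]
grasp [0.5587 0.0105 0.2405] cover angle by grasp 1.0448 rad 0.1967
row tr [ 0.     0.139 -0.055] tw [ 0.17  -0.001  0.   ]
end [0.611 0.011 0.415]
cover_handle 0.78 [0.5602 0.0152 0.2375]
lock_head 0.52 [0.6094 0.0052 0.1878]
cover_hinge 0.66 [0.6525 0.0113 0.0652]
cover_handle 0.81 [0.5569 0.0136 0.239 ]
lock_head 0.51 [0.382  0.0339 0.001 ]
cover_hinge 0.7 [0.6523 0.0108 0.0687]
cover_handle 0.97 [0.5593 0.0127 0.2378]
lock_head 0.6 [0.6123 0.0051 0.1893]
cover_hinge 0.93 [0.6515 0.0077 0.067 ]
```

```bash
python3 -c "
from bench import robot
print(robot.close_job())"
```

```text
the job is handed in; nothing more can be done
None
```

I turned the lock until the cover came free, stood the key back upright in its hole, and handed the job in with the gripper holding the cover open at about 60° (1.04 rad); I couldn't confirm the lock is fully at its stop, because the key slipped on the spindle and I never felt the stop.

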